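# Find the blind hole of a rail spacer on the test pin and hold it hole-up

### The arm

A 6-joint arm with a two-finger parallel gripper is mounted at the origin on a cart in front of the work surface, level with it; the furniture and walls round the work are solid. World frame = base frame: x ahead of the robot, y to its left, z up, the work surface at z = 0. Lengths are in m, angles in degrees, forces in N, time in s.
With the tool pointing down it reaches from about 0.3 to 0.75 m from the base axis. Payload 8.5 kg.
Tool frame: the origin (TCP) lies midway between the tips of the shut fingers; the grasp point (between the pads) lies behind it (grasp_offset is the z of the grasp point in the tool frame, in m); z points along the fingers, y is the direction in which the jaws open and shut (so a half turn about z gives the same grasp; the last joint's range is limited). The gripper opens to 85 mm and grips with 20 to 120 N. Pads are 22 mm wide; open, the fingers measure 114 mm over their backs; the gripper's body (76 mm by 85 mm) begins 54 mm behind the grasp point. The pads swing forward as they close: fully open they stand 13 mm farther back than shut.
Start: joints at [-89.456, 21.807, 74.336, -0, 83.858, -12.336], TCP at [0.123, -0.536, 0.193] pointing down, gripper open.
Joint ranges: [-178.18, 178.18], [-50.72, 133.34], [12.68, 142.11], [-81.47, 261.47], [9.98, 163.14], [-165.26, 165.26]. Speed limits (degrees/s): [136.94, 136.94, 180, 180, 180, 180].

### API

Orientations are given as a 3x3 rotation matrix whose columns are the frame's x, y, z axes.
In Python, from rig import * gives the robot as it stands.
- The arm moves only by the shell command python3 -m pendant 'ROWS' [FORCE]. ROWS is JSON, one flat list of numbers, 7 for each row, row after row: the finger opening in mm, from 0 to 85.4, then the shift along the tool's x, y, z in units of 50 mm (1.0 is 50 mm), then the turn, a rotation vector about the tool's x, y, z in units of 8 degrees (1.0 is 8 degrees). In form: [hand, dx, dy, dz, wx, wy, wz, hand, dx, dy, dz, wx, wy, wz, ...]. A call has 1 to 12 rows; each row shifts and turns the commanded pose from where the row before left it, along the tool's axes as they then stand; what a row does not reach is not made up. A row lasts 1/10 s, in which the tool goes at most 50 mm and 8.59 degrees, less where a joint would pass 70% of its speed; a pose out of reach is approached as far as the arm can. A call is refused whole if a number of a shift passes 1 or a number of a turn 1, either way. A call with a gripper value outside its range is refused whole. The fingers move at their own pace and stop on an object; FORCE is the grip in N (left out, the last holds). Time passes only in rows, so rows that do not move let the fingers close. It gives the time, the measured TCP pose, the force and the opening at its end, in the units of the state.
- observe(): the state, without advancing time (a new reading comes with each control period).
- get_image(name): name is "scene" or "top"; returns a dict with "frame" (384x512x3 uint8, red, green, blue), "depth" (384x512 float32, m along the optical axis (not along the pixel's ray), 0 where there is no reading), "K" (3x3 intrinsics, pixels), "rvec" (rotation vector, rad) and "tvec" (3), from world to camera coordinates, as OpenCV has them. Camera axes: x right, y down, z forward; pixel columns grow to the right and rows downward; lengths in m; the calibration is good to about 2 mm. A picture is of the moment at which its call begins.
- close_job(): hands the job in, once; it reports no verdict.
The state is a dict: "time_s": time; "q": joint angles; "qvel": joint speeds; "joint_efforts": joint torques, N m; "position": TCP position; "tool_rot": TCP orientation; "ft_force": force on the tool from outside, world axes, zero at the start; "wrist_torque": the same for the moment, N m; "grip_width": finger opening in m.
Only numpy, scipy, OpenCV 4.12 (cv2) and the standard library are available. Lean on these libraries where they do the work, as an engineer would, in place of code of your own. Each camera call takes 0.05 s, during which the arm holds its last target.

### The job

Find the blind hole in the loose aluminium rail spacer: its two ends look alike, but only the one with the deep blind hole slides onto the pin of the grey test stand all the way to the shoulder, so push it fully home there. Then draw the spacer off again, turn it so that this hole faces straight up, and finish while holding it still in the gripper like that, its lower end at least 12 cm above the bench, ready for a dowel to be dropped in. Leave the bottles, board pack, screwdriver, cutters and marker where they are.

Things in the scene. Friction and masses are not known exactly. Their poses are not given: they have to be found in the camera images.
- spacer: loose bare-aluminium rail spacer, about 0.16 kg, lying alone on the bench: square bar 32 x 32 mm, 64 mm long, with a round neck 28 mm across, 10 mm long, on either end; 84 mm in all. Origin: middle of the side face it lies on at the start, 16 mm from the long axis. x runs along its length and points out of the blind-hole end; z is up at the start
- spacer_mid (a point): the centre of the spacer, on its long axis
- spacer_hole (a point): centre of the mouth of the blind hole, on the end face, 42 mm from the spacer's centre. The hole is 16 mm wide and 31 mm deep
- spacer_blank (a point): centre of the other end face, 42 mm from the spacer's centre; it shows the same 16 mm opening, but that is a recess only 6 mm deep
- stand: grey test stand, fixed to the bench: base plate 120 x 86 x 12 mm, upright block 46 mm wide, 79 mm high, whose face carries a level steel pin. Origin on the bench right under the pin's root; x points from the pin into the block, so the pin points along -x. Nothing lies under the pin: the base plate begins 4 mm behind the shoulder
- stand_shoulder (a point): root of the pin, centre of the flat round steel shoulder (31 mm across) against which the spacer's end face seats; 60 mm above the bench
- stand_tip (a point): tip of the pin, 25 mm in front of the shoulder. The pin is 13 mm thick and tapers over its last 6 mm to 7 mm at the tip
- flux_bottle: small white dropper bottle with a red nozzle, 38 mm across, 109 mm high, standing loose; origin at its foot; leave it
- ipa_pump: blue pump bottle, 66 mm across, 128 mm high, standing loose; origin at its foot; leave it
- pack_a: loose pack of upright grey and green boards, 90 x 71 x 101 mm; origin under its centre; leave it
- screwdriver: red-handled screwdriver lying loose, 191 mm long, 30 mm thick; origin under its middle, y axis along it towards the handle; leave it
- marker: blue and white marker pen lying loose, 135 mm long, 16 mm thick; origin under its middle, y axis along it; leave it
- cutters: blue-handled side cutters lying loose, 131 mm long, 51 mm wide, 11 mm thick; origin under the middle, y axis along it; leave it

How it is judged:
By the outcome, as a careful person would: the job done as asked, in the order asked, and still so for the second after the job is handed in, while the arm keeps its last pose, push and grip.
It also fails if it takes over 72 s, if anything falls off the work surface, if the arm or the gripper's body presses on something with over 40 N, if the wrist force passes 120 N, or if a joint passes its speed limit or range.

## Working session

There is one attempt and no reset: what is moved stays moved. The work goes in short steps, Python scripts to look and compute and a shell command to move; the robot and the scene stay as the last step left them, time stands still between calls to the robot, and variables do not carry over. Pictures are saved under pics/ and viewed, and the job is handed in when it is done.

```bash
ls; mkdir -p pics; python3 - <<'E'
from rig import *
import cv2,numpy as np
s=observe(); print(s)
for n in("scene","top"):
    d=get_image(n); np.savez(f"{n}0.npz",**d); cv2.imwrite(f"pics/{n}0.png",d["frame"][:,:,::-1])
    R=cv2.Rodrigues(np.array(d["rvec"]))[0]; print(n,d["K"],-R.T@np.ravel(d["tvec"]),R)
E
```

```text
pics
{'time_s': 0.0, 'q': array([-8.94562718e+01,  2.18405947e+01,  7.43853087e+01, -8.73357960e-04,
        8.38590126e+01, -1.23367943e+01]), 'qvel': array([ 0.03467251,  0.05843887,  0.04139546, -0.02350006, -0.00975987,
       -0.0882588 ]), 'joint_efforts': array([ 1.54576974e-03, -4.48460841e+01, -2.31276494e+01, -1.77750126e-04,
        4.66302343e-03, -7.64100446e-05]), 'position': array([ 0.12258561, -0.53579873,  0.19281227]), 'tool_rot': array([[ 9.74836670e-01,  2.22920315e-01, -2.92191434e-05],
       [ 2.22920112e-01, -9.74835590e-01,  1.48185071e-03],
       [ 3.01850766e-04, -1.45107595e-03, -9.99998902e-01]]), 'ft_force': array([ 0.37434845,  0.2448364 , -0.13797168]), 'wrist_torque': array([0.07207742, 0.01509959, 0.00433741]), 'grip_width': 0.0856148743812223}
scene [[398.57637476   0.         250.00605164]
 [  0.         398.57637476 191.443223  ]
 [  0.           0.           1.        ]] [-0.24578929  0.55446634  0.86325438] [[-0.60846888 -0.79352316 -0.00930721]
 [-0.49587675  0.38933965 -0.77622219]
 [ 0.61957395 -0.46769181 -0.63039074]]
top [[489.08577702   0.         259.50145886]
 [  0.         489.08577702 192.22353655]
 [  0.           0.           1.        ]] [ 0.39018386 -0.02978525  1.3245584 ] [[ 2.80633942e-02 -9.99605742e-01 -8.97842467e-04]
 [-9.91888266e-01 -2.77353088e-02 -1.24050074e-01]
 [ 1.23976265e-01  4.37182555e-03 -9.92275553e-01]]
```

View pics/scene0.png

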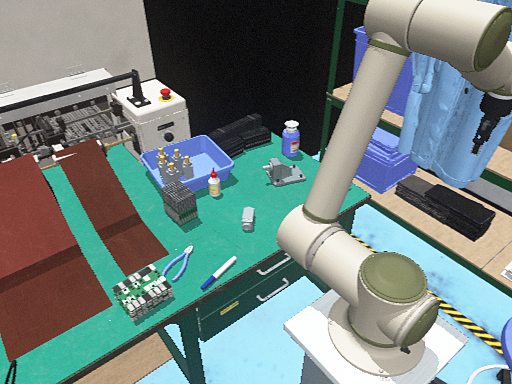

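View pics/top0.png

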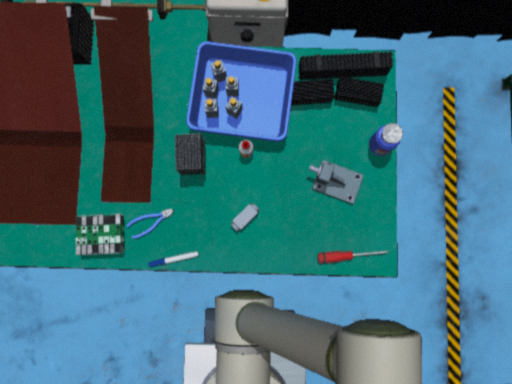

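Top view: the spacer is at about (245,217) and the stand at (338,182), with its pin at about (313,168). In the scene view the spacer is at (248,219) and the stand at (285,172). I'll zoom in and measure both.

```bash
cat > h.py <<'E'
import numpy as np,cv2
def cam(d):
    R=cv2.Rodrigues(np.array(d["rvec"]))[0]; return np.array(d["K"]),R,-R.T@np.ravel(d["tvec"])
def ray(d,u,v,z):
    K,R,c=cam(d); r=R.T@np.linalg.inv(K)@np.array([u,v,1.]); return c+r*(z-c[2])/r[2]
def cloud(d):
    K,R,c=cam(d); D=d["depth"]; v,u=np.mgrid[:384,:512]
    P=np.stack([(u-K[0,2])/K[0,0]*D,(v-K[1,2])/K[1,1]*D,D],-1)
    return P@R+c   # R^T p
def proj(d,P):
    K,R,c=cam(d); p=K@R@(np.asarray(P)-c); return p[:2]/p[2]
E
python3 - <<'E'
from h import *
t=np.load("top0.npz"); s=np.load("scene0.npz")
def crop(d,u,v,w,n,k=10):
    im=d["frame"][v-w:v+w,u-w:u+w,::-1]; return cv2.resize(im,(400,400),interpolation=cv2.INTER_CUBIC)
cv2.imwrite("pics/z0.png",np.hstack([crop(t,245,217,25,0),crop(t,335,182,32,0)]))
cv2.imwrite("pics/z1.png",np.hstack([crop(s,248,219,25,0),crop(s,285,172,32,0)]))
P=cloud(t)
for nm,(u0,u1,v0,v1) in dict(sp=(225,265,198,235),st=(300,372,155,208)).items():
    Q=P[v0:v1,u0:u1]; m=(Q[...,2]>.006)&(t["depth"][v0:v1,u0:u1]>0)
    print(nm,m.sum(),Q[m].mean(0),Q[m].min(0),Q[m].max(0))
    if nm=="sp":
        for zmin in(.006,.022,.028):
            mm=(Q[...,2]>zmin)&m; q=Q[mm]; r=cv2.minAreaRect((q[:,:2]*1000).astype(np.float32)); print(zmin,r,np.median(q[:,2]),q.mean(0))
    else:
        for a,b in((.008,.016),(.05,.068),(.072,.086)):
            mm=m&(Q[...,2]>a)&(Q[...,2]<b); q=Q[mm]; print(a,b,len(q),cv2.minAreaRect((q[:,:2]*1000).astype(np.float32)),q.mean(0))
E
```

```text
sp 395 [0.48560588 0.01287335 0.02915556] [ 0.44297414 -0.037412    0.0060982 ] [0.52369216 0.06287874 0.03947024]
0.006 ((483.3241271972656, 12.664051055908203), (80.63887023925781, 100.27726745605469), 0.13811147212982178) 0.03050490917162363 [0.48560588 0.01287335 0.02915556]
0.022 ((485.8501281738281, 13.521636962890625), (31.92256736755371, 82.79106140136719), 45.79789352416992) 0.030866814173813983 [0.48604389 0.01345784 0.03058772]
0.028 ((485.9959716796875, 13.653430938720703), (30.781490325927734, 82.44264221191406), 47.03465270996094) 0.03149360357771691 [0.48584326 0.01389346 0.03171787]
st 1393 [ 0.58735691 -0.23016077  0.02732938] [ 0.52025246 -0.3129663   0.00601465] [ 0.66525452 -0.1324055   0.08387463]
0.008 0.016 806 ((575.1661987304688, -224.77767944335938), (129.12118530273438, 118.8264389038086), 71.40293884277344) [ 0.5818696  -0.24432568  0.01128387]
0.05 0.068 101 ((603.848388671875, -195.44412231445312), (50.849979400634766, 82.76483154296875), 8.733216285705566) [ 0.60223284 -0.1898164   0.06030523]
0.072 0.086 203 ((604.2630615234375, -191.9293212890625), (35.182613372802734, 45.453636169433594), 72.74107360839844) [ 0.60330345 -0.1934958   0.07751222]
```

View pics/z0.png

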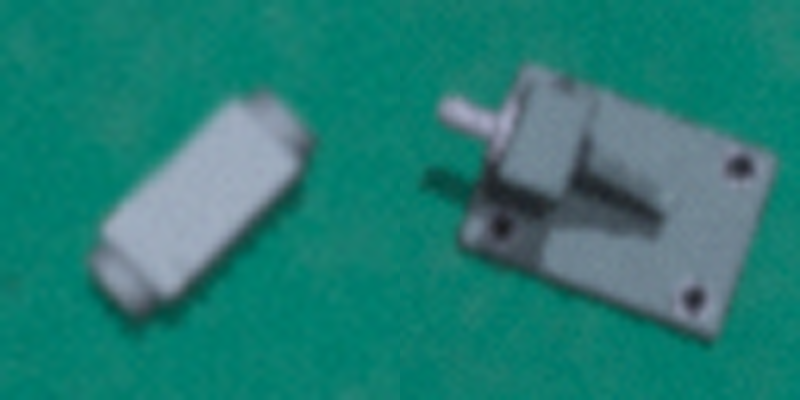

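View pics/z1.png

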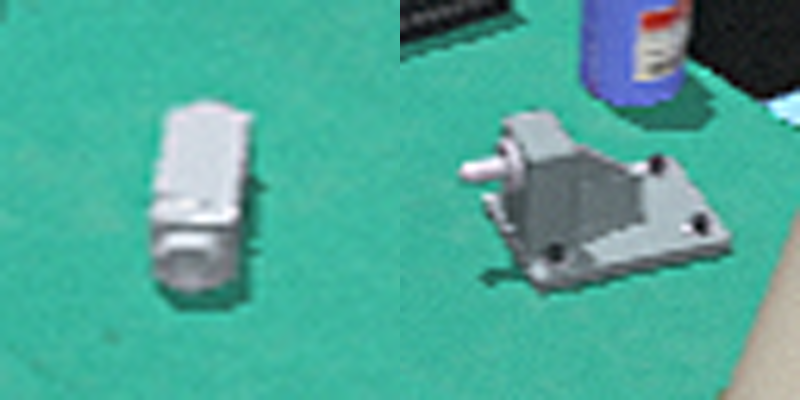

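```bash
python3 - <<'E'
import rig; print([n for n in dir(rig) if n[0]!='_'], getattr(rig,'grasp_offset',None))
E
python3 - <<'E'
from h import *
t=np.load("top0.npz"); s=np.load("scene0.npz")
def zc(u,v,u0,v0,k): return (u+.5)/k+u0-.5,(v+.5)/k+v0-.5
# base plate corners from zoom
for c in((130,65),(378,155),(313,340),(60,240)): 
    a=zc(*c,303,150,6.25); print("base",ray(t,*a,.012))
# masks
for n,d,(u0,u1,v0,v1) in(("top",t,(300,372,155,208)),("topsp",t,(225,265,198,235)),("scene",s,(255,312,150,200)),("scenesp",s,(235,262,200,238))):
    hsv=cv2.cvtColor(d["frame"],cv2.COLOR_RGB2HSV)[v0:v1,u0:u1]
    m=((hsv[...,1]<95)).astype(np.uint8)*255
    cv2.imwrite(f"pics/m_{n}.png",cv2.resize(np.hstack([d["frame"][v0:v1,u0:u1,::-1],cv2.merge([m]*3)]),None,fx=5,fy=5,interpolation=0))
    c=max(cv2.findContours(m,0,1)[0],key=cv2.contourArea); r=cv2.minAreaRect(c); print(n,r[0][0]+u0,r[0][1]+v0,r)
    if n=="topsp":
        B=cv2.boxPoints(r)+[u0,v0]; W=np.array([ray(d,*b,.026)for b in B]); print(W,W.mean(0),[np.linalg.norm(W[i]-W[i-1]) for i in range(4)])
E
```

```text
['MotionError', 'close_job', 'get_image', 'grasp_offset', 'observe'] -0.0187
base [ 0.64761449 -0.19562797  0.012     ]
base [ 0.61086903 -0.30383413  0.012     ]
base [ 0.52926703 -0.27595824  0.012     ]
base [ 0.56973619 -0.16623634  0.012     ]
top 332.93902587890625 179.95121955871582 ((32.93902587890625, 24.95121955871582), (53.88064956665039, 30.965322494506836), 20.2248592376709)
topsp 244.25000381469727 216.75 ((19.250003814697266, 18.75), (12.727920532226562, 31.819805145263672), 45.0)
[[ 0.46648511  0.05585434  0.026     ]
 [ 0.52818867 -0.00203839  0.026     ]
 [ 0.50476483 -0.02673055  0.026     ]
 [ 0.44333518  0.03116895  0.026     ]] [0.48569345 0.01456359 0.026     ] [np.float64(0.03384210423720979), np.float64(0.08461026662566075), np.float64(0.0340349694793396), np.float64(0.08441536501592709)]
scene 283.1588439941406 171.46931076049805 ((28.158843994140625, 21.469310760498047), (36.29084396362305, 30.763097763061523), 57.2647705078125)
scenesp 247.3019790649414 217.98019981384277 ((12.301979064941406, 17.980199813842773), (11.343423843383789, 24.179405212402344), 5.7105937004089355)
```

```bash
python3 -c "
import cv2;import numpy as np
a=[cv2.imread('pics/m_%s.png'%n) for n in('top','topsp','scene','scenesp')]
w=max(x.shape[1] for x in a);[print(x.shape) for x in a]
f=np.zeros((600,800,3),np.uint8)
f[:265,:720]=a[0]; f[265:265+250,:570]=a[2]; cv2.imwrite('pics/mm.png',f)"
```

```text
(265, 720, 3)
(185, 400, 3)
(250, 570, 3)
(190, 270, 3)
```

View pics/mm.png

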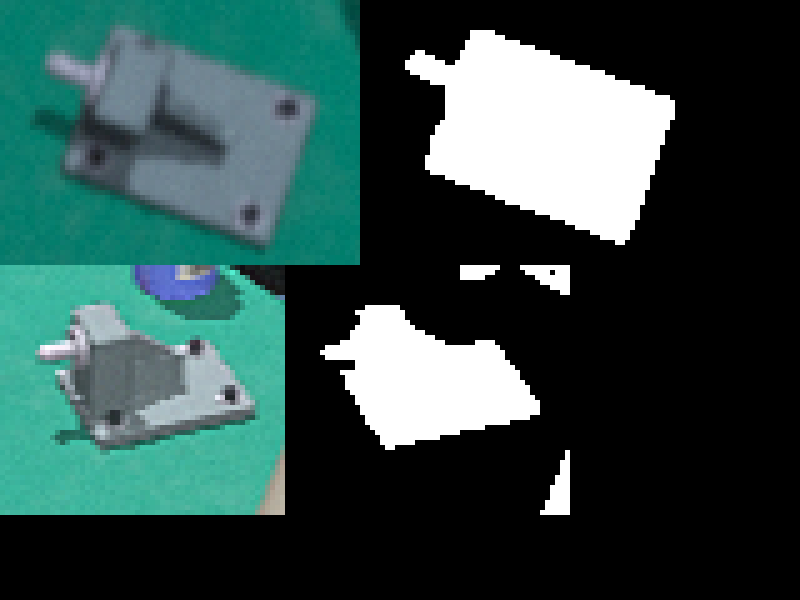

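```bash
python3 - <<'E'
from h import *
t=np.load("top0.npz"); s=np.load("scene0.npz")
def mask(d,k=8):
    f=cv2.resize(d["frame"],None,fx=k,fy=k,interpolation=cv2.INTER_CUBIC)
    return (cv2.cvtColor(f,cv2.COLOR_RGB2HSV)[...,1]<100)
k=8
def up(p): return (np.asarray(p)+.5)*k-.5
def dn(p): return (np.asarray(p)+.5)/k-.5
m=mask(t)
# base edges: columns scan for long edges
def edge_pts(u_rng,v0,v1,first):
    out=[]
    for u in np.arange(*u_rng,.5):
        c=int(up(u)); a,b=int(up(v0)),int(up(v1)); col=m[a:b,c]; idx=np.where(col)[0]
        if len(idx): out.append((dn(c),dn(a+(idx[0] if first else idx[-1]))))
    return np.array(out,np.float32)
for nm,P in(("topedge",edge_pts((329,358),155,185,True)),("botedge",edge_pts((316,349),180,210,False))):
    W=np.array([ray(t,u,v,.012 if nm=="topedge" else .006)[:2] for u,v in P],np.float32)
    L=cv2.fitLine(W,cv2.DIST_HUBER,0,.001,.001).ravel(); print(nm,L,np.degrees(np.arctan2(L[1],L[0])))
# pin
def pin(d,u0,u1,v0,v1,n):
    mm=mask(d); a,b=up((u0,v0)).astype(int),up((u1,v1)).astype(int)
    P=[]
    for c in range(a[0],b[0],4):
        i=np.where(mm[a[1]:b[1],c])[0]
        if len(i): P.append((dn(c),dn(a[1]+i[0]),dn(a[1]+i[-1])))
    P=np.array(P); print(n); 
    for p in P[::2]: print(np.round(p,2), (p[1]+p[2])/2)
pin(t,307,322,162,174,"top"); pin(s,258,276,163,174,"scene")
E
```

```text
topedge [ 0.32403582  0.9460448   0.6280385  -0.25300026] 71.09283
botedge [ 0.33346808  0.94276136  0.54989105 -0.22143413] 70.520584
top
[308.94 166.19 168.31] 167.25
[309.94 165.06 169.31] 167.1875
[310.94 164.94 169.81] 167.375
[311.94 164.94 170.19] 167.5625
[312.94 165.19 170.69] 167.9375
[313.94 165.94 171.06] 168.5
[314.94 166.44 171.44] 168.9375
[315.94 166.81 171.94] 169.375
[316.94 167.06 173.81] 170.4375
[317.94 167.19 173.81] 170.5
[318.94 166.19 173.81] 170.0
[319.94 164.56 173.81] 169.1875
[320.94 162.94 173.81] 168.375
scene
[261.94 166.56 167.69] 167.125
[262.94 165.44 168.44] 166.9375
[263.94 165.31 168.56] 166.9375
[264.94 165.06 168.69] 166.875
[265.94 164.94 171.81] 168.375
[266.94 164.69 173.81] 169.25
[267.94 163.06 173.81] 168.4375
[268.94 162.94 173.81] 168.375
[269.94 162.94 173.81] 168.375
[270.94 162.94 173.81] 168.375
[271.94 162.94 173.81] 168.375
[272.94 162.94 173.81] 168.375
[273.94 162.94 173.81] 168.375
[274.94 162.94 173.81] 168.375
```

```bash
python3 - <<'E'
from h import *
t=np.load("top0.npz"); s=np.load("scene0.npz")
x=np.array([np.cos(np.radians(-109.2)),np.sin(np.radians(-109.2)),0]); y=np.array([-x[1],x[0],0])
for u,v in((308.7,167.0),(310.9,167.4),(312.9,167.95),(314.9,168.94),(315.9,169.4)):
    P=ray(t,u,v,.06); print(P,P@x,P@y)
print("scene tip",ray(s,261.7,166.9,.06),[ray(s,261.7,166.9,.06)@a for a in(x,y)])
P=ray(s,264.4,166.9,.06);print(P@x,P@y)
C=cloud(t)[160:176,305:320].reshape(-1,3); C=C[(C[:,2]>.05)&(C[:,2]<.072)]
for c in C: print(np.round(c,3),round(c@x,4),round(c@y,4))
# scene depth cloud in stand frame
C=cloud(s)[150:200,255:312].reshape(-1,3); C=C[(C[:,2]>.04)&(C[:,2]<.09)]; 
X=C@x;Y=C@y; print("scene block", [ (round(a,4)) for a in np.percentile(X,[2,10,50,98])],np.percentile(Y,[2,50,98]))
b=cloud(t)[160:190,312:335].reshape(-1,3); b=b[(b[:,2]>.074)]; print("top block",np.percentile(b@x,[1,5,95,99]),np.percentile(b@y,[1,5,50,95,99]),np.median(b[:,2]))
E
```

```text
[ 0.61841928 -0.1513086   0.06      ] -0.06048520877041254 0.6337809076532865
[ 0.61751643 -0.15709097  0.06      ] -0.05472755636553992 0.6348299037647277
[ 0.61620034 -0.1623538   0.06      ] -0.04932465145340112 0.6353177883147025
[ 0.61371532 -0.16763149  0.06      ] -0.04352328641530149 0.6347066520732636
[ 0.61256627 -0.17026803  0.06      ] -0.04065551441682204 0.6344885900201298
scene tip [ 0.62553055 -0.15518875  0.06      ] [np.float64(-0.05915954343344222), np.float64(0.6417726783625333)]
-0.050338057758191904 0.6387305871957446
[ 0.621 -0.155  0.06 ] -0.0582 0.6375
[ 0.621 -0.157  0.063] -0.0559 0.6378
[ 0.621 -0.16   0.062] -0.0534 0.6389
[ 0.621 -0.162  0.063] -0.051 0.6396
[ 0.617 -0.152  0.066] -0.0599 0.6328
[ 0.618 -0.154  0.062] -0.0574 0.6345
[ 0.618 -0.157  0.063] -0.0549 0.6354
[ 0.617 -0.159  0.068] -0.0527 0.6352
[ 0.618 -0.162  0.063] -0.0501 0.6371
[ 0.618 -0.165  0.063] -0.0476 0.6382
[ 0.618 -0.167  0.065] -0.0453 0.6387
[ 0.619 -0.178  0.061] -0.0353 0.6431
[ 0.615 -0.152  0.063] -0.0589 0.631
[ 0.615 -0.155  0.062] -0.0565 0.6321
[ 0.615 -0.157  0.065] -
[... 1090 characters left out ...]
.072] -0.0322 0.6311
[ 0.605 -0.17   0.064] -0.0382 0.6273
[ 0.605 -0.173  0.062] -0.0357 0.6286
[ 0.604 -0.175  0.071] -0.0337 0.6279
[ 0.604 -0.177  0.071] -0.0313 0.6286
[ 0.602 -0.173  0.065] -0.035 0.6255
[ 0.602 -0.175  0.069] -0.0327 0.6257
[ 0.6   -0.173  0.065] -0.0341 0.623
[ 0.599 -0.178  0.069] -0.0294 0.6242
[ 0.597 -0.17   0.063] -0.0355 0.62
[ 0.597 -0.173  0.062] -0.033 0.6212
[ 0.596 -0.175  0.07 ] -0.031 0.6205
scene block [np.float64(-0.0513), np.float64(-0.0344), np.float64(-0.0158), np.float64(0.0358)] [0.60935425 0.62717102 0.65174064]
top block [-0.04429333 -0.02844478 -0.00162599 -0.00032458] [0.57845553 0.61338478 0.63282494 0.65267861 0.65540293] 0.07778707647697036
```

```bash
python3 - <<'E'
from h import *
s=np.load("scene0.npz")
a=np.radians(136.5); e=np.array([np.cos(a),np.sin(a),0]); w=np.array([-e[1],e[0],0]); c=np.array([.4858,.014,.016])
C=cloud(s)-c
for v in range(217,238):
    print(v,[ (f"{1000*(C[v,u]@e):.0f},{1000*(C[v,u]@w):.0f},{1000*C[v,u,2]:.0f}") for u in range(240,256)])
g=s["frame"][214:236,238:257].mean(-1).astype(int); print(g)
E
```

```text
217 ['-20,-26,-14', '-21,-23,-15', '-20,-19,-14', '12,-12,17', '12,-9,17', '10,-6,15', '7,-3,12', '9,0,15', '8,3,15', '11,7,18', '10,10,16', '12,13,19', '6,15,14', '5,18,13', '-28,18,-17', '-26,21,-16']
218 ['-16,-25,-14', '-15,-22,-14', '-18,-19,-15', '16,-11,17', '15,-8,15', '15,-5,16', '18,-2,19', '13,1,15', '15,4,17', '17,7,18', '16,10,18', '10,13,13', '15,16,18', '4,18,8', '-23,19,-17', '-22,22,-16']
219 ['-10,-25,-14', '-9,-21,-12', '-11,-18,-14', '17,-11,13', '19,-8,15', '21,-4,17', '22,-1,18', '19,1,16', '20,5,17', '19,8,17', '17,10,15', '17,13,15', '17,17,16', '3,18,2', '-18,19,-17', '-18,22,-17']
220 ['-9,-24,-16', '-5,-21,-13', '25,-13,16', '24,-10,16', '22,-7,14', '23,-4,15', '27,-1,19', '24,2,16', '22,5,15', '23,8,16', '23,11,17', '24,14,17', '19,17,14', '3,18,-1', '-13,20,-16', '-11,23,-14']
221 ['-5,-24,-17', '-5,-21,-17', '29,-13,16', '30,-10,17', '29,-7,16', '28,-4,16', '28,-1,16', '28,2,16', '28,5,17', '28,8,16', '24,11,14', '25,14,14', '26,17,16', '6,18,-3', '-7,20,-15', '-7,23,-15']
222 ['7,-22,-10', '4,-20,-13', '31,-13,14', '29,-10,12', '28,-7,11', '28,-4,12', '
[... 4288 characters left out ...]
 137 135 131 131 119 121 118 102  77 117 140
  137]
 [134 139 137 131 136 140 130 146 153 152 129 125 130 119 107  81 118 144
  137]
 [140 136 140 143 104  96 137 151 159 161 145 137 120  89  83  81 110 133
  133]
 [134 139 136 140 116  71  85  95 114 112  84  76  87  86  85  76 113 143
  138]
 [136 139 138 135 143 120  76  80  85  84  86  87  80  81  81  83 116 139
  131]
 [136 132 135 135 138 148 115  79  78  83  79  86  82  82 118 145 142 137
  132]
 [134 132 131 136 134 140 141 139 140 138 139 137 141 142 138 139 133 137
  132]
 [134 141 138 138 135 142 137 138 131 135 134 139 137 141 134 137 130 132
  134]
 [132 130 133 130 136 138 134 130 138 133 139 139 140 139 138 136 139 135
  139]]
```

Scene depth: the end face lies about 39 mm from the spacer's centre. Inside the visible mouth the floor is only about 6–8 mm deep, where a deep hole would read about 17 mm. So the visible end (heading 136.5°) looks blank and the blind hole faces -43.5°. I'll check this again later and start moving now.

```bash
python3 -m pendant '[85,0.68,-0.65,0,0,0,0, 85,0.68,-0.65,0,0,0,0, 85,0.68,-0.65,0,0,0,0, 85,0.68,-0.65,0,0,0,0, 85,0.68,-0.65,0,0,0,0, 85,0.68,-0.65,0,0,0,0, 85,0.68,-0.65,0,0,0,0]' && python3 -m pendant '[85,0.68,-0.65,0,0,0,0, 85,0.68,-0.65,0,0,0,0, 85,0.68,-0.65,0,0,0,0, 85,0.68,-0.65,0,0,0,0, 85,0.68,-0.65,0,0,0,0, 85,0.68,-0.65,0,0,0,0, 85,0.68,-0.65,0,0,0,0, 85,0,0,0,0,0,0, 85,0,0,0,0,0,0]'; python3 -m pendant '[85,0,0,0,0,0,-1, 85,0,0,0,0,0,-1, 85,0,0,0,0,0,-1, 85,0,0,0,0,0,-1, 85,0,0,0,0,0,-1, 85,0,0,0,0,0,-1, 85,0,0,0,0,0,-1, 85,0,0,0,0,0,-1, 85,0,0,0,0,0,-1, 85,0,0,0,0,0,-1]'; python3 -m pendant '[85,0,0,0,0,0,-1, 85,0,0,0,0,0,-1, 85,0,0,0,0,0,-1, 85,0,0,0,0,0,-1, 85,0,0,0,0,0,-1, 85,0,0,0,0,0,-0.45, 85,0,0,0,0,0,0, 85,0,0,0,0,0,0]'; cat > st.py <<'E'
import sys; from rig import *; from h import *
s=observe(); R=s["tool_rot"]; np.set_printoptions(precision=4,suppress=True)
print("t",s["time_s"],"q",s["q"],"p",s["position"],"F",s["ft_force"],"w",s["grip_width"],"h",np.degrees(np.arctan2(R[1,0],R[0,0]))); print(R)
if len(sys.argv)>3:
    d=np.array([float(a) for a in sys.argv[1:4]])-s["position"]; print("delta tool units",R.T@d/.05)
E
python3 st.py .4858 .014 .12
```

```text
time_s: 0.8
position: [0.3044, -0.2595, 0.1933]
tool_rot: [[0.975, 0.222, -0.0], [0.222, -0.975, 0.0], [0.0, -0.0, -1.0]]
ft_force: [0.7, -0.4, 0.8]
grip_width: 0.0853
time_s: 1.7
position: [0.4851, 0.0142, 0.1929]
tool_rot: [[0.974, 0.225, -0.001], [0.225, -0.974, -0.0], [-0.001, -0.0, -1.0]]
ft_force: [0.2, -0.4, -0.3]
grip_width: 0.0851
time_s: 2.7
position: [0.4845, 0.0121, 0.1934]
tool_rot: [[-0.054, 0.999, -0.0], [0.999, 0.054, -0.0], [-0.0, -0.0, -1.0]]
ft_force: [-0.0, -0.1, 0.3]
grip_width: 0.0848
time_s: 3.5
position: [0.4848, 0.0127, 0.1934]
tool_rot: [[-0.723, 0.691, -0.0], [0.691, 0.723, -0.0], [0.0, -0.0, -1.0]]
ft_force: [0.5, 0.2, 0.2]
grip_width: 0.085
t 3.5 q [-12.5219  15.2806  84.1991  -0.0054  80.5318 -58.8074] p [0.4848 0.0127 0.1934] F [0.4604 0.2021 0.1883] w 0.08503243027379653 h 136.28637011593545
[[-0.7228  0.6911 -0.0002]
 [ 0.6911  0.7228 -0.    ]
 [ 0.0001 -0.0002 -1.    ]]
delta tool units [0.0041 0.0333 1.4688]
```

```bash
python3 -m pendant '[85,0,0.03,0.6,0,0,0, 85,0,0,0.6,0,0,0, 85,0,0,0.6,0,0,0, 85,0,0,0.6,0,0,0, 85,0,0,0.6,0,0,0, 85,0,0,0.4,0,0,0, 85,0,0,0.2,0,0,0, 85,0,0,0.1,0,0,0, 85,0,0,0.1,0,0,0, 85,0,0,0,0,0,0]'; python3 st.py .4858 .014 .003; python3 - <<'E'
from rig import *; import cv2,numpy as np
a=[]
for n,(u,v,w) in(("scene",(248,219,40)),("top",(245,217,40))):
    d=get_image(n); a.append(cv2.resize(d["frame"][v-w:v+w,u-w:u+w,::-1],(400,400),interpolation=2))
cv2.imwrite("pics/g0.png",np.hstack(a))
E
```

```text
time_s: 4.5
position: [0.4864, 0.0145, 0.0036]
tool_rot: [[-0.725, 0.689, 0.001], [0.689, 0.725, -0.0], [-0.0, 0.0, -1.0]]
ft_force: [0.4, 0.3, -0.4]
grip_width: 0.0848
t 4.5 q [-12.2651  29.2634  99.4061  -0.0007  51.2985 -58.7256] p [0.4864 0.0145 0.0036] F [ 0.355   0.3233 -0.4176] w 0.08476637352281548 h 136.46096624885863
[[-0.7249  0.6888  0.0005]
 [ 0.6888  0.7249 -0.0001]
 [-0.0005  0.0003 -1.    ]]
delta tool units [ 0.0023 -0.0158  0.013 ]
```

View pics/g0.png

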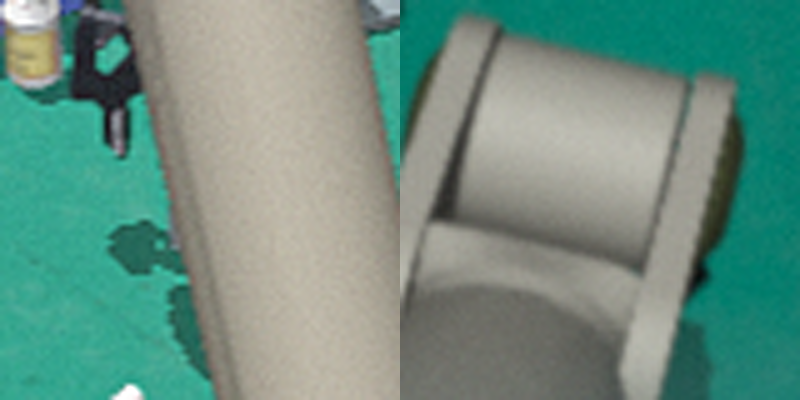

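The arm hides the spacer in both views, so I'll close the gripper and judge by the width.

```bash
python3 -m pendant '[30,0,0,0,0,0,0, 25,0,0,0,0,0,0, 20,0,0,0,0,0,0, 20,0,0,0,0,0,0, 20,0,0,0,0,0,0, 20,0,0,0,0,0,0, 20,0,0,0,0,0,0, 20,0,0,0,0,0,0]' 80; python3 -m pendant '[20,0,0,0,0,0,0, 20,0,0,-0.5,0,0,0, 20,0,0,-0.7,0,0,0, 20,0,0,-0.7,0,0,0, 20,0,0,-0.7,0,0,0, 20,0,0,-0.7,0,0,0, 20,0,0,-0.4,0,0,0, 20,0,0,0,0,0,0, 20,0,0,0,0,0,0]' 80; python3 st.py .6376 -.098 .15
```

```text
time_s: 5.4
position: [0.4862, 0.0146, 0.0034]
tool_rot: [[-0.725, 0.689, -0.0], [0.689, 0.725, 0.0], [0.0, -0.0, -1.0]]
ft_force: [0.6, -0.5, 0.1]
grip_width: 0.0201
time_s: 6.3
position: [0.4859, 0.0147, 0.1879]
tool_rot: [[-0.725, 0.689, -0.0], [0.689, 0.725, 0.0], [0.0, -0.0, -1.0]]
ft_force: [-0.5, 0.9, -0.6]
grip_width: 0.0197
t 6.3 q [-12.2552  15.669   84.6035  -0.0002  79.7535 -58.7392] p [0.4859 0.0147 0.1879] F [-0.4764  0.898  -0.5721] w 0.01970584945948537 h 136.48399522428747
[[-0.7252  0.6886 -0.0004]
 [ 0.6886  0.7252  0.0001]
 [ 0.0004 -0.0002 -1.    ]]
delta tool units [-3.752   0.4545  0.7571]
```

The fingers shut to 20 mm with no force reading, so the spacer wasn't caught. I'll look.

```bash
python3 - <<'E'
from rig import *; from h import *
for n in("scene","top"):
    d=get_image(n); np.savez(f"{n}1.npz",**d); cv2.imwrite(f"pics/{n}1.png",cv2.resize(d["frame"][:,:,::-1],(800,600)))
    for p in((.4859,.0147,.188),(.4858,.014,.016),(.486,.0147,.0034)): print(n,proj(d,p),proj(d,p)*1.5625)
E
```

```text
scene [246.2690623  174.24096488] [384.79540985 272.25150763]
scene [247.30917155 218.58645685] [386.42058054 341.54133882]
scene [247.14706845 221.59735703] [386.16729445 346.24587036]
top [242.01155552 211.45358013] [378.1430555  330.39621895]
top [244.60686079 216.95662606] [382.19821999 338.99472822]
top [244.4955177  217.21967323] [382.0242464  339.40573942]
```

View pics/scene1.png

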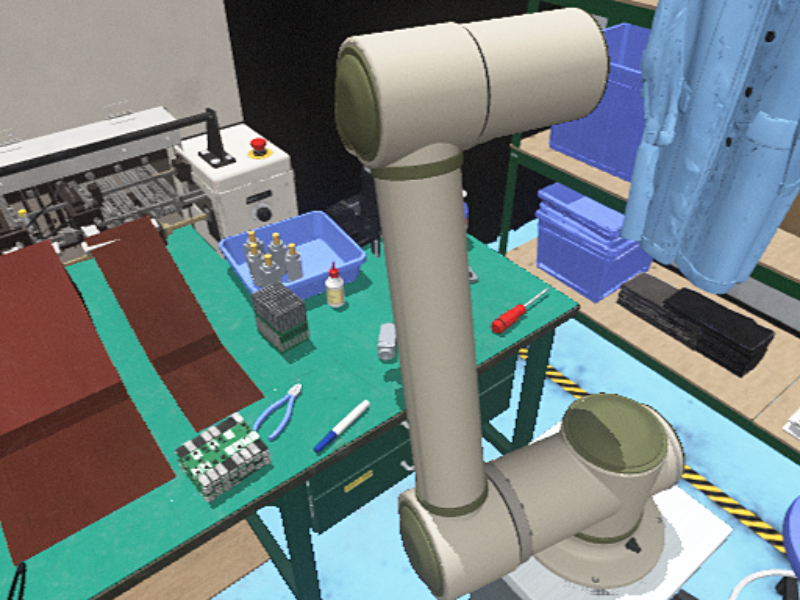

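View pics/top1.png

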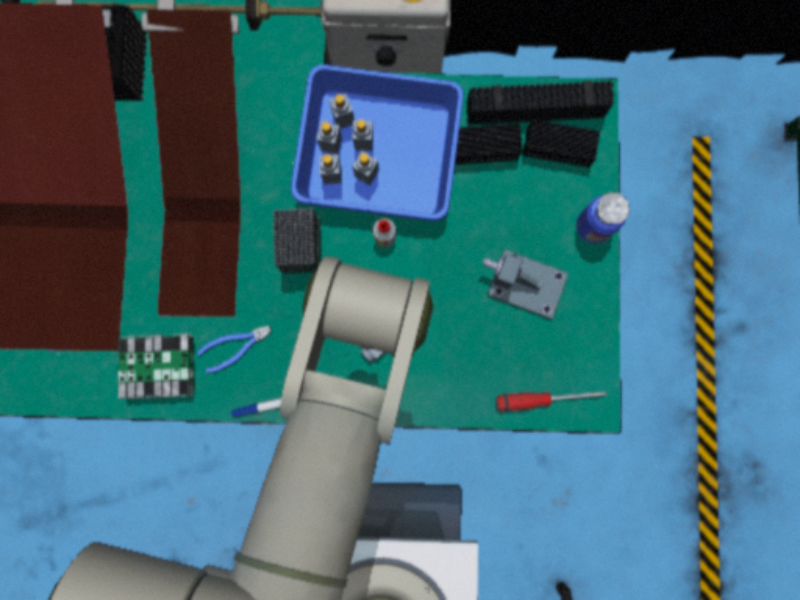

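```bash
python3 - <<'E'
from h import *
a=np.load("scene0.npz"); b=np.load("scene1.npz")
def cr(d,u0,u1,v0,v1): return cv2.resize(d["frame"][v0:v1,u0:u1,::-1],(400,400),interpolation=2)
cv2.imwrite("pics/c1.png",np.hstack([cr(a,230,270,200,240),cr(b,230,270,200,240)]))
cv2.imwrite("pics/c2.png",cr(b,215,265,120,170))
C=cloud(b)
for v in range(128,186,3): print(v,[tuple(np.round(C[v,u]*1000).astype(int)) for u in range(228,252,3)])
for n in("scene1","top1"):
    print(n)
    d=np.load(n+".npz")
    for k in(-.016,.016): print(proj(d,np.array([.4859,.0147,.19])+k*np.array([.689,.725,0])))
E
```

```text
128 [(np.int64(898), np.int64(-205), np.int64(72)), (np.int64(504), np.int64(47), np.int64(341)), (np.int64(497), np.int64(43), np.int64(343)), (np.int64(493), np.int64(36), np.int64(342)), (np.int64(468), np.int64(45), np.int64(357)), (np.int64(179), np.int64(246), np.int64(560)), (np.int64(170), np.int64(247), np.int64(564)), (np.int64(162), np.int64(247), np.int64(568))]
131 [(np.int64(515), np.int64(50), np.int64(328)), (np.int64(505), np.int64(48), np.int64(332)), (np.int64(497), np.int64(44), np.int64(334)), (np.int64(492), np.int64(37), np.int64(334)), (np.int64(485), np.int64(33), np.int64(336)), (np.int64(179), np.int64(246), np.int64(554)), (np.int64(168), np.int64(248), np.int64(561)), (np.int64(-246), np.int64(554), np.int64(863))]
134 [(np.int64(513), np.int64(52), np.int64(321)), (np.int64(516), np.int64(40), np.int64(315)), (np.int64(499), np.int64(42), np.int64(324)), (np.int64(494), np.int64(36), np.int64(324)), (np.int64(480), np.int64(37), np.int64(331)), (np.int64(179), np.int64(246), np.int64(550)), (np.int64(167), np.int64(249), np.int64(556)), (np.int64(161), n
[... 5827 characters left out ...]
t64(-82), np.int64(-1)), (np.int64(670), np.int64(-92), np.int64(-3)), (np.int64(658), np.int64(-97), np.int64(2)), (np.int64(656), np.int64(-109), np.int64(-3)), (np.int64(163), np.int64(248), np.int64(468))]
185 [(np.int64(677), np.int64(-46), np.int64(1)), (np.int64(676), np.int64(-58), np.int64(-3)), (np.int64(664), np.int64(-63), np.int64(2)), (np.int64(661), np.int64(-73), np.int64(-1)), (np.int64(654), np.int64(-81), np.int64(-1)), (np.int64(645), np.int64(-88), np.int64(1)), (np.int64(639), np.int64(-96), np.int64(1)), (np.int64(631), np.int64(-103), np.int64(2))]
scene1
[251.87243106 173.98768887]
[240.65816738 173.36166261]
top1
[246.81557483 216.24871748]
[237.1570154 206.5243529]
```

View pics/c1.png

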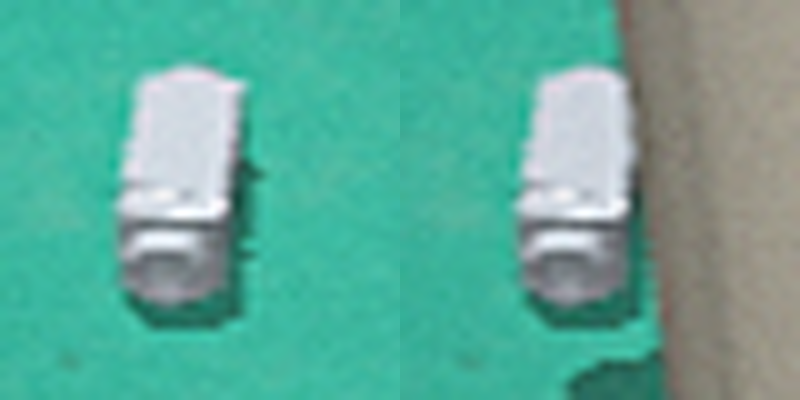

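View pics/c2.png

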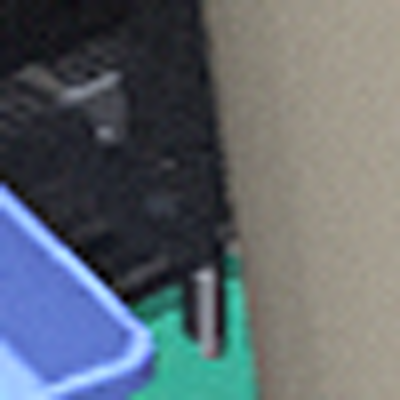

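The spacer is undisturbed. The finger tip shows at about scene px (241,164), while the reported TCP projects to row 173. So the real tips seem to sit about 30 mm above the reported TCP. I'll check the same thing against the start picture.

```bash
python3 - <<'E'
from h import *
a=np.load("scene0.npz"); 
p=np.array([.1226,-.5358,.1928]); y=np.array([.223,-.975,0])
for z in(0,.013,.03,.045):
  for k in(-.043,.043): print(z,k,proj(a,p+k*y+[0,0,z]))
cv2.imwrite("pics/s0g.png",cv2.resize(a["frame"][90:190,430:512,::-1],None,fx=6,fy=6,interpolation=2))
C=cloud(a)
for v in range(120,170,2): print(v,[tuple((C[v,u]*1000).round().astype(int).tolist()) for u in range(472,500,3)])
E
```

```text
0 -0.043 [467.61354015 168.39061304]
0 0.043 [476.67463201 155.22042152]
0.013 -0.043 [469.1530233  164.65441584]
0.013 0.043 [478.21037341 151.55465814]
0.03 -0.043 [471.20029832 159.68585011]
0.03 0.043 [480.25118335 146.68331301]
0.045 -0.043 [473.03963868 155.22192446]
0.045 0.043 [482.08326715 142.31019022]
120 [(293, -873, 140), (284, -875, 143), (273, -874, 148), (135, -512, 332), (122, -496, 343), (115, -497, 346), (111, -504, 345), (104, -505, 348), (111, -548, 330), (106, -551, 331)]
122 [(288, -867, 136), (280, -872, 137), (272, -877, 139), (119, -472, 347), (112, -473, 350), (109, -485, 347), (107, -499, 343), (104, -511, 340), (101, -521, 338), (221, -924, 145)]
124 [(288, -873, 126), (277, -872, 130), (268, -874, 133), (115, -468, 344), (111, -475, 344), (104, -474, 347), (98, -477, 349), (105, -518, 331), (100, -524, 331), (217, -918, 141)]
126 [(284, -870, 120), (273, -868, 125), (267, -879, 124), (113, -467, 340), (108, -472, 340), (102, -473, 343), (94, -472, 346), (101, -513, 329), (113, -571, 303), (238, -995, 96)]
128 [(279, -863, 116), (273, -873, 116), (130, -5
[... 3126 characters left out ...]
, (232, -982, -60), (225, -993, -62), (256, -1131, -138), (246, -1136, -135), (238, -1147, -135), (230, -1155, -134)]
164 [(240, -891, -35), (234, -902, -37), (247, -976, -76), (240, -985, -76), (231, -990, -73), (223, -996, -72), (247, -1114, -137), (240, -1125, -137), (231, -1131, -135), (225, -1150, -140)]
166 [(239, -895, -46), (231, -904, -46), (244, -976, -85), (236, -981, -82), (226, -984, -78), (246, -1084, -133), (236, -1087, -129), (232, -1109, -136), (221, -1110, -131), (215, -1126, -134)]
168 [(238, -902, -58), (232, -915, -60), (241, -975, -92), (233, -983, -91), (227, -997, -94), (240, -1076, -137), (232, -1083, -135), (225, -1096, -137), (216, -1104, -135), (210, -1117, -138)]
```

View pics/s0g.png

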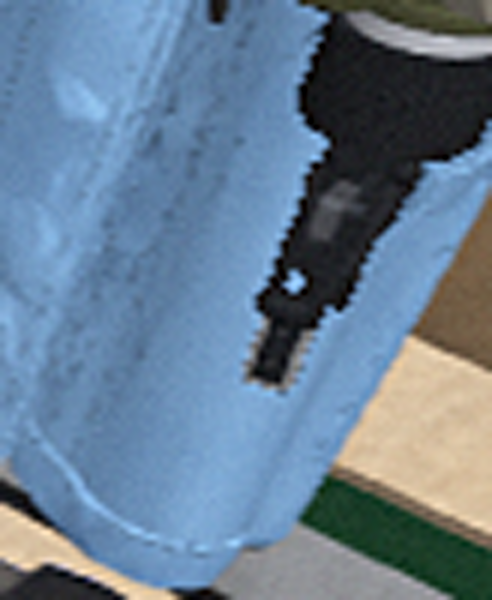

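The start pose shows the same offset: finger tips about 37 ± 4 mm above where the reported TCP puts them. I'll touch a clear patch of bench, with the fingers at the 32 mm grip width, to get the real value.

```bash
python3 -m pendant '[32,0,-0.5,0,0,0,0, 32,0,-0.5,0,0,0,0, 32,0,-0.5,0,0,0,0, 32,0,-0.5,0,0,0,0, 32,0,0,0.6,0,0,0, 32,0,0,0.7,0,0,0, 32,0,0,0.7,0,0,0, 32,0,0,0.7,0,0,0, 32,0,0,0.7,0,0,0, 32,0,0,0.6,0,0,0, 32,0,0,0,0,0,0]' 20; python3 st.py; python3 - <<'E'
from rig import *; from h import *
for n in("scene","top"):
    d=get_image(n); np.savez(f"{n}2.npz",**d); cv2.imwrite(f"pics/{n}2.png",cv2.resize(d["frame"][120:280,180:340,::-1],(600,600)))
E
```

```text
time_s: 7.5
position: [0.4148, -0.0569, -0.0147]
tool_rot: [[-0.725, 0.689, -0.008], [0.689, 0.725, 0.004], [0.008, -0.003, -1.0]]
ft_force: [0.0, 0.7, 0.6]
grip_width: 0.0322
t 7.5 q [-24.1061  26.9394 110.5566   0.0008  42.9939 -70.5723] p [ 0.4148 -0.0569 -0.0147] F [0.0049 0.7241 0.5861] w 0.03224836172532303 h 136.46505219037266
[[-0.7249  0.6888 -0.0078]
 [ 0.6888  0.725   0.0035]
 [ 0.0081 -0.0028 -1.    ]]
```

View pics/scene2.png

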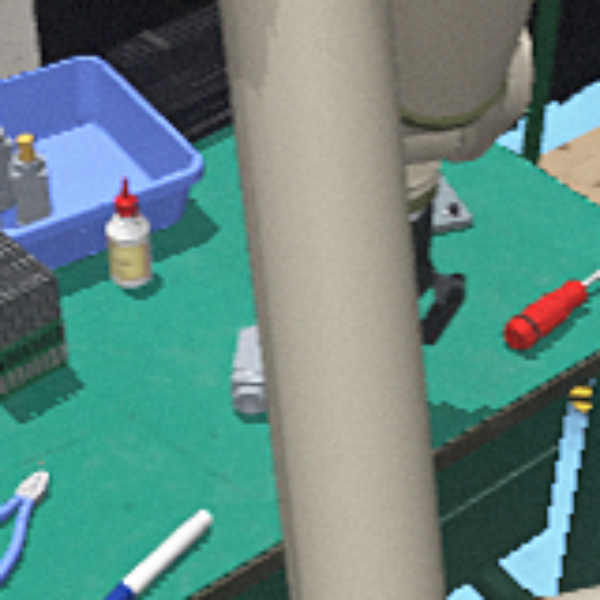

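The reported z is -15 mm and the tips (crop px about (430,335)) are still clear of the bench, which confirms the bias. I'll keep stepping down.

```bash
for i in 1; do python3 -m pendant '[32,0,0,0.06,0,0,0, 32,0,0,0.06,0,0,0, 32,0,0,0.06,0,0,0, 32,0,0,0,0,0,0]' | grep -E 'pos|force'; done; python3 -m pendant '[32,0,0,0.04,0,0,0, 32,0,0,0.04,0,0,0, 32,0,0,0,0,0,0]'| grep -E 'pos|force'; python3 -m pendant '[32,0,0,0.04,0,0,0, 32,0,0,0,0,0,0]'| grep -E 'pos|force'
```

```text
position: [0.4174, -0.0579, -0.0205]
ft_force: [-0.1, -0.1, 0.1]
position: [0.4172, -0.0579, -0.0248]
ft_force: [0.1, -0.8, 0.7]
position: [0.4173, -0.0579, -0.0268]
ft_force: [0.6, 0.2, -0.3]
```

```bash
python3 -m pendant '[32,0,0,0.04,0,0,0, 32,0,0,0,0,0,0]'| grep -E 'pos|force';python3 -m pendant '[32,0,0,0.03,0,0,0, 32,0,0,0,0,0,0]'| grep -E 'pos|force';python3 -m pendant '[32,0,0,0.03,0,0,0, 32,0,0,0,0,0,0]'| grep -E 'pos|force'
```

```text
position: [0.4173, -0.0579, -0.0288]
ft_force: [-0.3, -0.6, 1.3]
position: [0.4173, -0.0579, -0.0302]
ft_force: [-0.3, 0.1, -0.5]
position: [0.4173, -0.0579, -0.0317]
ft_force: [-0.2, 0.8, -0.7]
```

```bash
python3 -m pendant '[32,0,0,0.03,0,0,0, 32,0,0,0,0,0,0]'| grep -E 'pos|force'
```

```text
position: [0.4173, -0.0579, -0.0332]
ft_force: [0.8, -0.7, 0.1]
```

```bash
for i in 1 2 3; do :; done; python3 -m pendant '[32,0,0,0.03,0,0,0, 32,0,0,0,0,0,0]'| grep -E 'pos|force'; python3 -m pendant '[32,0,0,0.03,0,0,0, 32,0,0,0,0,0,0]'| grep -E 'pos|force'
```

```text
position: [0.4173, -0.0579, -0.0347]
ft_force: [0.4, 0.7, 0.2]
position: [0.4173, -0.0579, -0.0362]
ft_force: [-0.5, -0.7, -0.2]
```

```bash
python3 -m pendant '[32,0,0,0.03,0,0,0, 32,0,0,0,0,0,0]'| grep -E 'pos|force'
```

```text
position: [0.4173, -0.0579, -0.0377]
ft_force: [-0.2, 0.6, -0.2]
```

```bash
python3 -m pendant '[32,0,0,0.03,0,0,0, 32,0,0,0,0,0,0]'| grep -E 'pos|force'
```

```text
position: [0.4175, -0.0579, -0.0385]
ft_force: [-2.2, 1.4, 12.4]
```

Contact at a reported z of -0.038, with 12 N. So the real tip height is the reported z plus 38 mm at this opening. Going back to the spacer.

```bash
python3 -m pendant '[60,0,0,-0.3,0,0,0, 85,0,0,-0.6,0,0,0, 85,0,0,-0.6,0,0,0, 85,0,0,-0.5,0,0,0, 85,0,0.5,0,0,0,0, 85,0,0.5,0,0,0,0, 85,0,0.5,0,0,0,0, 85,0,0.5,0,0,0,0, 85,0,0,0,0,0,0, 85,0,0,0,0,0,0]'; python3 st.py .4858 .014 -.035
```

```text
time_s: 11.1
position: [0.4858, 0.0147, 0.0606]
tool_rot: [[-0.726, 0.688, -0.001], [0.688, 0.726, 0.0], [0.001, -0.001, -1.0]]
ft_force: [-0.8, 0.5, 1.2]
grip_width: 0.0851
t 11.1 q [-12.2454  24.1016  95.8438  -0.0104  60.1005 -58.7781] p [0.4858 0.0147 0.0606] F [-0.8427  0.4744  1.2067] w 0.08507401115369105 h 136.53787023204052
[[-0.7258  0.6879 -0.0008]
 [ 0.6879  0.7258  0.    ]
 [ 0.0006 -0.0006 -1.    ]]
delta tool units [-0.0111 -0.0101  1.9123]
```

```bash
python3 -m pendant '[85,0,0,0.4,0,0,0, 85,0,0,0.4,0,0,0, 85,0,0,0.4,0,0,0, 85,0,0,0.3,0,0,0, 85,0,0,0.2,0,0,0, 85,0,0,0.1,0,0,0, 85,0,0,0.1,0,0,0, 85,0,0,0,0,0,0]' 40; python3 -m pendant '[60,0,0,0,0,0,0, 40,0,0,0,0,0,0, 30,0,0,0,0,0,0, 20,0,0,0,0,0,0, 20,0,0,0,0,0,0, 20,0,0,0,0,0,0, 20,0,0,0,0,0,0]' 40; python3 st.py
```

```text
time_s: 11.9
position: [0.4861, 0.0145, -0.0342]
tool_rot: [[-0.725, 0.689, -0.0], [0.689, 0.725, -0.0], [0.0, -0.0, -1.0]]
ft_force: [0.2, 0.7, 0.7]
grip_width: 0.0848
time_s: 12.6
position: [0.4864, 0.0146, -0.0337]
tool_rot: [[-0.725, 0.689, 0.001], [0.689, 0.725, -0.0], [-0.001, 0.0, -1.0]]
ft_force: [-1.4, -0.7, 5.4]
grip_width: 0.0314
t 12.6 q [-12.2572  33.0346 101.2497  -0.004   45.6839 -58.7401] p [ 0.4864  0.0146 -0.0337] F [-1.3779 -0.6902  5.4294] w 0.031441387064840884 h 136.4856760424621
[[-0.7252  0.6885  0.0005]
 [ 0.6885  0.7252 -0.0002]
 [-0.0005  0.0002 -1.    ]]
```

Gripped at 31.4 mm. Next: raise the grip force, lift, turn and move in front of the pin.

```bash
python3 -m pendant '[20,0,0,0,0,0,0, 20,0,0,0,0,0,0, 20,0,0,-0.2,0,0,0, 20,0,0,-0.5,0,0,0, 20,0,0,-0.7,0,0,0, 20,0,0,-0.7,0,0,0, 20,0,0,-0.7,0,0,0, 20,0,0,-0.4,0,0,0, 20,0,0,0,0,0,0]' 100; python3 -m pendant '[20,-0.62,0.08,0,0,0,0, 20,-0.62,0.08,0,0,0,0, 20,-0.62,0.08,0,0,0,0, 20,-0.62,0.08,0,0,0,0, 20,-0.62,0.08,0,0,0,0, 20,-0.62,0.08,0,0,0,0, 20,0,0,0,0,0,0]'; python3 -m pendant '[20,0,0,0,0,0,0.9, 20,0,0,0,0,0,0.9, 20,0,0,0,0,0,0.9, 20,0,0,0,0,0,0.9, 20,0,0,0,0,0,0.9, 20,0,0,0,0,0,0.9, 20,0,0,0,0,0,0.9, 20,0,0,0,0,0,0.9, 20,0,0,0,0,0,0.9, 20,0,0,0,0,0,0.1, 20,0,0,0,0,0,0]'; python3 st.py .6377 -.0978 .0103;  python3 - <<'E'
from rig import *; from h import *
for n in("scene","top"):
    d=get_image(n); np.savez(f"{n}3.npz",**d)
    for z in(.13,): print(n,proj(d,(.6377,-.0978,.15)))
    cv2.imwrite(f"pics/{n}3.png",cv2.resize(d["frame"][100:260,180:340,::-1],(600,600)))
E
```

```text
time_s: 13.5
position: [0.4874, 0.0145, 0.1286]
tool_rot: [[-0.725, 0.689, 0.005], [0.689, 0.725, -0.001], [-0.005, 0.003, -1.0]]
ft_force: [-0.1, -0.6, -2.8]
grip_width: 0.0301
time_s: 14.2
position: [0.639, -0.0982, 0.1232]
tool_rot: [[-0.724, 0.69, -0.002], [0.69, 0.724, 0.0], [0.002, -0.001, -1.0]]
ft_force: [-0.3, 0.1, -2.4]
grip_width: 0.0309
time_s: 15.3
position: [0.6371, -0.0957, 0.1251]
tool_rot: [[0.325, 0.946, -0.002], [0.946, -0.325, 0.001], [0.0, -0.002, -1.0]]
ft_force: [-0.1, -0.7, -1.7]
grip_width: 0.0304
t 15.3 q [-19.0552  34.2333  64.2586   0.003   81.603   -0.099 ] p [ 0.6371 -0.0957  0.1251] F [-0.0745 -0.6536 -1.6606] w 0.030389623565682637 h 71.04337197021772
[[ 0.3249  0.9458 -0.0015]
 [ 0.9458 -0.3249  0.0006]
 [ 0.0001 -0.0017 -1.    ]]
delta tool units [-0.0354  0.0293  2.2955]
scene [245.91984584 149.07442039]
top [290.57911025 152.17731897]
```

View pics/scene3.png

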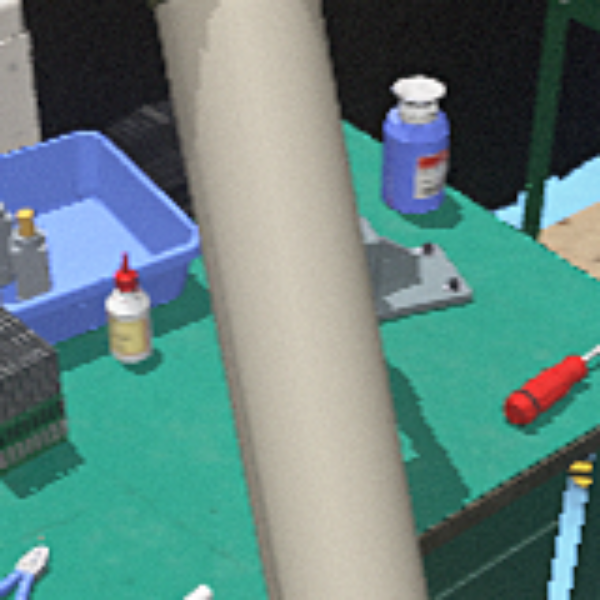

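View pics/top3.png

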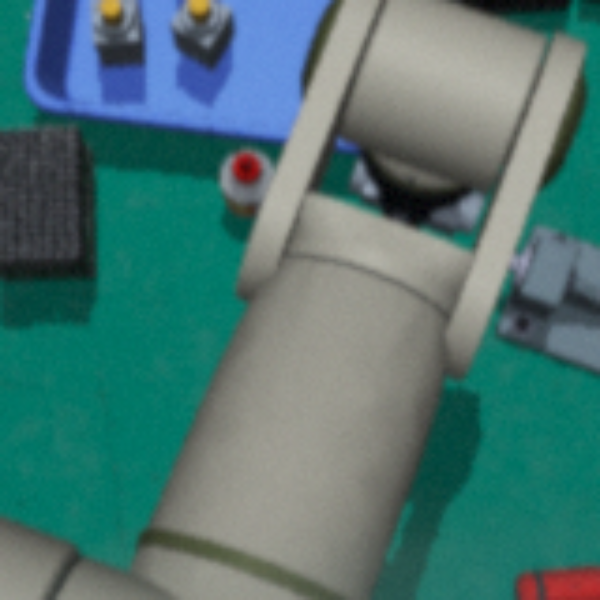

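The spacer is in hand, with both ends visible in the top crop at about (365,185) and (465,210). Descending to pin height.

```bash
python3 -m pendant '[20,-0.03,0.03,0.4,0,0,0.03, 20,0,0,0.5,0,0,0, 20,0,0,0.5,0,0,0, 20,0,0,0.4,0,0,0, 20,0,0,0.3,0,0,0, 20,0,0,0.2,0,0,0, 20,0,0,0,0,0,0, 20,0,0,0,0,0,0]' ; python3 st.py .6377 -.0978 .0103;  python3 - <<'E'
from rig import *; from h import *
for n in("scene","top"):
    d=get_image(n); np.savez(f"{n}4.npz",**d)
    cv2.imwrite(f"pics/{n}4.png",cv2.resize(d["frame"][120:220,250:350,::-1],(600,600),interpolation=2))
E
```

```text
time_s: 16.2
position: [0.6389, -0.0981, 0.0115]
tool_rot: [[0.331, 0.944, 0.001], [0.944, -0.331, -0.0], [-0.0, 0.001, -1.0]]
ft_force: [-0.2, -0.0, -0.9]
grip_width: 0.0305
t 16.2 q [-19.201   40.8044  71.7701  -0.001   67.3784   0.1248] p [ 0.6389 -0.0981  0.0115] F [-0.1804 -0.0481 -0.8821] w 0.03054381483037304 h 70.6746133296449
[[ 0.3309  0.9437  0.0008]
 [ 0.9437 -0.3309 -0.0003]
 [-0.      0.0008 -1.    ]]
delta tool units [-0.0026 -0.0244  0.0236]
```

View pics/top4.png

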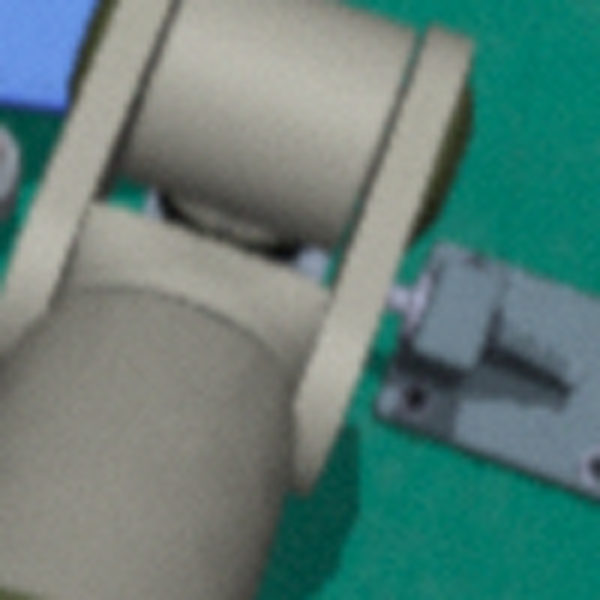

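```bash
python3 - <<'E'
from h import *
t=np.load("top4.npz"); C=cloud(t); x=np.array([-.329,-.9443,0]);y=np.array([.9443,-.329,0])
f=t["frame"]
for v in range(150,169):
  for u in list(range(273,278))+list(range(298,307)):
    p=C[v,u]
    if .03<p[2]<.1: print(u,v,f[v,u],(p*1000).round(),"X %.1f Y %.1f"%(p@x*1000,p@y*1000))
s=np.load("scene4.npz")
P=np.array([.6389,-.0981,.0612]); print(P@x,P@y)
E
```

```text
275 152 [ 88 102 110] [653. -62.  74.] X -156.6 Y 637.0
274 153 [ 84 122 125] [650. -59.  73.] X -158.2 Y 633.7
275 153 [112 126 138] [650. -62.  77.] X -155.6 Y 633.8
274 154 [106 137 144] [647. -59.  76.] X -157.1 Y 630.7
275 154 [118 131 144] [648. -62.  72.] X -154.9 Y 632.4
274 155 [126 142 147] [645. -59.  75.] X -156.2 Y 628.5
275 155 [125 136 146] [645. -62.  72.] X -153.9 Y 629.8
276 155 [ 99 107 116] [645. -64.  73.] X -151.4 Y 630.6
275 156 [141 146 147] [642. -62.  77.] X -152.8 Y 626.5
276 156 [123 128 130] [643. -65.  74.] X -150.5 Y 628.0
301 162 [113 123 138] [ 629. -130.   72.] X -84.2 Y 636.6
302 162 [124 136 152] [ 629. -132.   74.] X -81.8 Y 637.2
303 162 [116 128 141] [ 629. -135.   71.] X -79.3 Y 638.6
299 163 [84 91 99] [ 625. -124.   78.] X -88.2 Y 631.0
300 163 [120 131 147] [ 625. -127.   77.] X -85.8 Y 632.2
301 163 [134 147 162] [ 625. -130.   78.] X -83.4 Y 632.9
302 163 [139 151 167] [ 626. -132.   76.] X -80.9 Y 634.2
303 163 [129 144 161] [ 626. -135.   74.] X -78.5 Y 635.6
304 163 [102 127 135] [ 626. -138.   74.] X -76.0 Y 636.5
298 164 [106 108 110]
[... 238 characters left out ...]
. -133.   73.] X -80.0 Y 632.4
303 164 [129 147 162] [ 625. -136.   67.] X -77.4 Y 634.6
304 164 [ 85 129 132] [ 623. -137.   76.] X -75.2 Y 633.6
299 165 [139 139 138] [ 620. -124.   79.] X -86.4 Y 625.9
300 165 [131 139 143] [ 621. -127.   73.] X -83.9 Y 628.1
301 165 [132 143 153] [ 621. -130.   72.] X -81.5 Y 629.1
302 165 [134 145 160] [ 621. -133.   73.] X -79.1 Y 630.0
303 165 [120 141 155] [ 621. -135.   73.] X -76.6 Y 630.9
301 166 [148 152 154] [ 618. -130.   74.] X -80.6 Y 626.4
302 166 [142 150 155] [ 618. -133.   72.] X -78.1 Y 627.5
303 166 [113 135 138] [ 619. -136.   67.] X -75.6 Y 629.6
303 167 [120 139 131] [ 615. -135.   76.] X -74.9 Y 625.3
-0.11756227000000002 0.63558817
```

View pics/scene4.png

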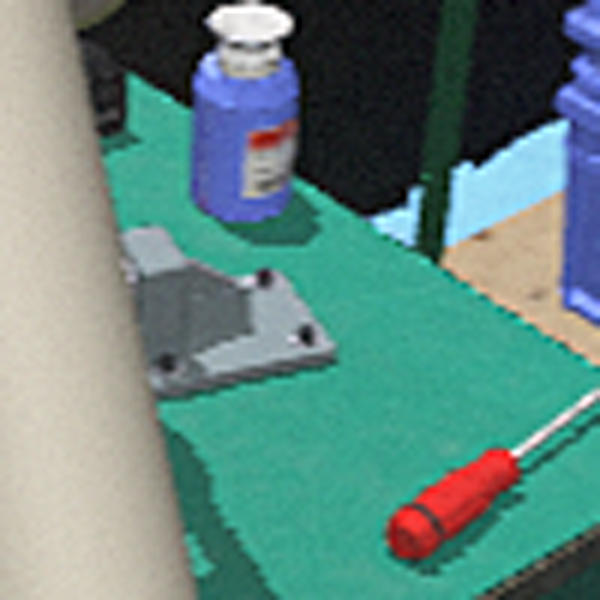

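```bash
python3 -m pendant '[20,0,-0.02,0.024,0,0,0, 20,-0.05,0,0,0,0,0, 20,-0.05,0,0,0,0,0, 20,-0.05,0,0,0,0,0, 20,-0.05,0,0,0,0,0, 20,-0.05,0,0,0,0,0, 20,0,0,0,0,0,0]'; python3 -m pendant '[20,-0.04,0,0,0,0,0, 20,-0.04,0,0,0,0,0, 20,-0.04,0,0,0,0,0, 20,0,0,0,0,0,0]'
```

```text
time_s: 17.0
position: [0.6334, -0.1099, 0.0098]
tool_rot: [[0.332, 0.943, -0.0], [0.943, -0.332, -0.0], [-0.0, -0.0, -1.0]]
ft_force: [-0.0, 0.7, -1.5]
grip_width: 0.0302
time_s: 17.4
position: [0.6314, -0.1154, 0.0097]
tool_rot: [[0.332, 0.943, -0.0], [0.943, -0.332, -0.0], [-0.0, -0.0, -1.0]]
ft_force: [0.7, 1.1, -1.6]
grip_width: 0.0301
```

```bash
python3 -m pendant '[20,-0.04,0,0,0,0,0, 20,-0.04,0,0,0,0,0, 20,0,0,0,0,0,0]';python3 st.py
```

```text
time_s: 17.7
position: [0.6305, -0.1193, 0.0099]
tool_rot: [[0.332, 0.943, 0.001], [0.943, -0.332, -0.0], [-0.0, 0.001, -1.0]]
ft_force: [1.9, 0.3, -1.4]
grip_width: 0.0302
t 17.7 q [-21.2618  40.5071  72.7491  -0.0051  66.6846  -1.8921] p [ 0.6305 -0.1193  0.0099] F [ 1.9355  0.2684 -1.4195] w 0.030232669870227578 h 70.63235706262545
[[ 0.3316  0.9434  0.0009]
 [ 0.9434 -0.3316 -0.0005]
 [-0.0001  0.001  -1.    ]]
```

```bash
python3 -m pendant '[20,-0.04,0,0,0,0,0, 20,-0.04,0,0,0,0,0, 20,0,0,0,0,0,0]';python3 -m pendant '[20,-0.04,0,0,0,0,0, 20,-0.04,0,0,0,0,0, 20,0,0,0,0,0,0]'
```

```text
time_s: 18.0
position: [0.6292, -0.123, 0.01]
tool_rot: [[0.332, 0.943, 0.001], [0.943, -0.332, -0.0], [-0.0, 0.001, -1.0]]
ft_force: [3.4, -0.4, -1.9]
grip_width: 0.0306
time_s: 18.3
position: [0.6279, -0.1267, 0.0099]
tool_rot: [[0.332, 0.943, 0.001], [0.943, -0.332, -0.0], [0.0, 0.001, -1.0]]
ft_force: [4.7, 0.2, -1.0]
grip_width: 0.0306
```

```bash
python3 -m pendant '[20,0,0.02,0,0,0,0, 20,-0.04,0,0,0,0,0, 20,-0.04,0,0,0,0,0, 20,0,0,0,0,0,0]';python3 st.py
```

```text
time_s: 18.7
position: [0.6268, -0.1309, 0.0096]
tool_rot: [[0.332, 0.943, -0.001], [0.943, -0.332, -0.0], [-0.0, -0.001, -1.0]]
ft_force: [0.6, -0.7, -0.7]
grip_width: 0.0305
t 18.7 q [-22.3608  40.4569  72.9288  -0.0185  66.6514  -2.9753] p [ 0.6268 -0.1309  0.0096] F [ 0.6395 -0.7183 -0.6835] w 0.030464733068266733 h 70.62174364640019
[[ 0.3318  0.9433 -0.0007]
 [ 0.9433 -0.3318 -0.    ]
 [-0.0003 -0.0007 -1.    ]]
```

```bash
python3 -m pendant '[20,-0.04,0,0,0,0,0, 20,-0.02,0,0,0,0,0, 20,0,0,0,0,0,0]';python3 -m pendant '[20,-0.03,0,0,0,0,0, 20,0,0,0,0,0,0]'
```

```text
time_s: 19.0
position: [0.6259, -0.1336, 0.0096]
tool_rot: [[0.332, 0.943, -0.001], [0.943, -0.332, -0.0], [-0.0, -0.001, -1.0]]
ft_force: [2.0, -0.3, -1.1]
grip_width: 0.0306
time_s: 19.2
position: [0.6255, -0.1347, 0.0097]
tool_rot: [[0.332, 0.943, -0.0], [0.943, -0.332, 0.0], [0.0, -0.0, -1.0]]
ft_force: [1.3, 1.3, -0.7]
grip_width: 0.0307
```

```bash
python3 -m pendant '[20,-0.03,0,0,0,0,0, 20,0,0,0,0,0,0]'
```

```text
time_s: 19.4
position: [0.6255, -0.1348, 0.0097]
tool_rot: [[0.331, 0.944, 0.001], [0.944, -0.331, 0.002], [0.002, -0.0, -1.0]]
ft_force: [3.7, 6.7, -0.5]
grip_width: 0.0306
```

Stopped at X = -0.0785 against the -0.0775 expected at the shoulder, after about 24 mm on the pin. I'll press it firmly home.

```bash
python3 -m pendant '[20,-0.03,0,0,0,0,0, 20,0,0,0,0,0,0]'; python3 -m pendant '[20,-0.03,0,0,0,0,0, 20,0,0,0,0,0,0, 20,0,0,0,0,0,0]'; python3 st.py
```

```text
time_s: 19.6
position: [0.6254, -0.1348, 0.0098]
tool_rot: [[0.331, 0.944, 0.002], [0.944, -0.331, 0.004], [0.004, 0.0, -1.0]]
ft_force: [4.9, 13.9, 0.4]
grip_width: 0.0301
time_s: 19.9
position: [0.6254, -0.1348, 0.0099]
tool_rot: [[0.33, 0.944, 0.003], [0.944, -0.33, 0.006], [0.006, 0.0, -1.0]]
ft_force: [8.3, 18.8, 0.3]
grip_width: 0.0301
t 19.9 q [-22.9172  40.3481  73.1143   0.4034  66.5344  -3.794 ] p [ 0.6254 -0.1348  0.0099] F [ 8.348  18.7732  0.2899] w 0.03014017445272373 h 70.71625942064358
[[ 0.3302  0.9439  0.0026]
 [ 0.9439 -0.3302  0.0059]
 [ 0.0064  0.0005 -1.    ]]
```

```bash
python3 - <<'E'
from rig import *; from h import *
d=get_image("top"); np.savez("top5.npz",**d)
cv2.imwrite("pics/top5.png",cv2.resize(d["frame"][140:200,290:350,::-1],(600,600),interpolation=2))
E
```

```text
(no output)
```

View pics/top5.png

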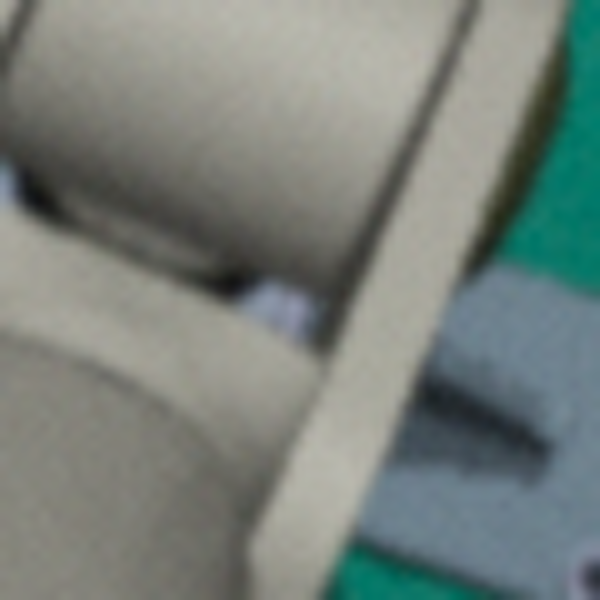

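```bash
python3 -m pendant '[20,-0.03,0.01,0,0,0,0, 20,0,-0.02,0,0,0,0, 20,-0.03,0.02,0,0,0,0, 20,0,0,0,0,0,0, 20,0,0,0,0,0,0]'; python3 st.py
```

```text
time_s: 20.45
position: [0.6254, -0.1347, 0.01]
tool_rot: [[0.329, 0.944, 0.003], [0.944, -0.329, 0.01], [0.011, -0.0, -1.0]]
ft_force: [11.8, 31.0, 1.1]
grip_width: 0.0302
t 20.45 q [-23.03    40.3403  73.1078   0.6697  66.604   -4.0599] p [ 0.6254 -0.1347  0.01  ] F [11.7791 31.009   1.0881] w 0.03023070234113708 h 70.76368714904571
[[ 0.3294  0.9442  0.0034]
 [ 0.9441 -0.3295  0.0102]
 [ 0.0108 -0.0002 -0.9999]]
```

It holds at 33 N with no movement, so it is seated. Drawing it off along the pin axis.

```bash
python3 -m pendant '[20,0.06,0,0,0,0,0, 20,0.06,0,0,0,0,0, 20,0.06,0,0,0,0,0, 20,0.06,0,0,0,0,0, 20,0.06,0,0,0,0,0, 20,0.06,0,0,0,0,0, 20,0,0,0,0,0,0]'; python3 -m pendant '[20,0.1,0,0,0,0,0, 20,0.1,0,0,0,0,0, 20,0.1,0,0,0,0,0, 20,0.1,0,0,0,0,0, 20,0.1,0,0,0,0,0, 20,0.1,0,0,0,0,0, 20,0,0,0,0,0,0]'; python3 st.py
```

```text
time_s: 21.15
position: [0.6296, -0.1248, 0.0097]
tool_rot: [[0.331, 0.944, -0.0], [0.944, -0.331, 0.0], [-0.0, -0.0, -1.0]]
ft_force: [-0.2, -0.3, -1.3]
grip_width: 0.0304
time_s: 21.85
position: [0.6397, -0.096, 0.0097]
tool_rot: [[0.331, 0.944, 0.0], [0.944, -0.331, 0.0], [0.0, 0.0, -1.0]]
ft_force: [0.2, 0.2, -2.2]
grip_width: 0.0302
t 21.85 q [-19.0017  40.9853  71.7225   0.0053  67.2918   0.3104] p [ 0.6397 -0.096   0.0097] F [ 0.2459  0.2095 -2.2128] w 0.03019539127383492 h 70.68593120701767
[[ 0.3307  0.9437  0.    ]
 [ 0.9437 -0.3307  0.0001]
 [ 0.0001  0.     -1.    ]]
```

```bash
python3 - <<'E'
import numpy as np; from scipy.optimize import least_squares as ls
S=[([-89.456,21.84,74.385,83.859],[.1226,-.5358,.1928]),([-12.5219,15.2806,84.1991,80.5318],[.4848,.0127,.1934]),([-12.2572,33.0346,101.2497,45.6839],[.4864,.0146,-.0337]),([-19.0017,40.9853,71.7225,67.2918],[.6397,-.096,.0097]),([-19.0552,34.2333,64.2586,81.603],[.6371,-.0957,.1251]),([-12.2552,15.669,84.6035,79.7535],[.4859,.0147,.1879]),([-24.1061,26.9394,110.5566,42.9939],[.4148,-.0569,-.0147])]
def fk(p,q):
    a2,a3,e,d1,d6,off=p; j1,j2,j3,j5=np.radians(q); t=j2+j3
    r=a2*np.sin(j2)+a3*np.sin(t)+e*np.cos(t)+d6*np.sin(t+j5); z=d1+a2*np.cos(j2)+a3*np.cos(t)-e*np.sin(t)+d6*np.cos(t+j5)
    return np.array([r*np.cos(j1)-off*np.sin(j1),r*np.sin(j1)+off*np.cos(j1),z])
f=ls(lambda p:np.concatenate([fk(p,q)-x for q,x in S]+[[1e-3*(p[3]-.15)]]),[.45,.35,0,.15,.25,.12]); print(f.x,np.sqrt(2*f.cost/21)); P=f.x
for x,z in((.5,.3),(.55,.35),(.6,.35),(.6,.4),(.65,.4),(.65,.3),(.7,.35),(.7,.4)):
    best=None
    for g in([0,60,30],[-20,90,20],[20,40,20]):
        # tool horizontal: j2+j3+j5=90, in-plane target r=x
        h=ls(lambda j:[*(fk(P,[0,j[0],j[1],90-j[0]-j[1]])[[0,2]]-[x,z])],g[:2]); 
        if h.cost<1e-8: best=h.x
    if best is not None: print(x,z,best,90-best.sum())
E
```

```text
[0.53712609 0.35078098 0.1029786  0.13378303 0.29914594 0.11751259] 2.015774954923765e-05
0.5 0.3 [ 13.10229107 138.04255569] -61.14484675102017
0.55 0.35 [  7.27586122 126.35688097] -43.63274218207778
0.6 0.35 [ 11.51536783 120.14303568] -41.658403512558664
0.6 0.4 [  5.61556642 115.24485504] -30.86042145774833
0.65 0.4 [ 10.30994361 109.16212395] -29.472067552254458
0.65 0.3 [ 21.76346814 117.35947419] -49.12294233765061
0.7 0.35 [ 19.42923557 106.78328259] -36.212518162060036
0.7 0.4 [ 14.78528228 102.67304952] -27.45833180318381
```

```bash
cat > kin.py <<'E'
import numpy as np; from scipy.optimize import least_squares as ls
from scipy.spatial.transform import Rotation as Ro
a2,a3,e,off=.53713,.35078,.10298,.11751
def fk(q,d1=.1338):
    d6=d1+.16536
    q=np.radians(q); z=lambda a:Ro.from_euler('z',a).as_matrix(); y=lambda a:Ro.from_euler('y',a).as_matrix()
    B=z(q[0]); F=B@y(q[1]+q[2]); T=F@z(q[3])@y(q[4])@z(q[5]+np.pi/2)
    p=B@[0,off,d1]+B@y(q[1])@[0,0,a2]+F@[e,0,a3]+d6*T[:,2]
    return p,T
lo=np.array([-178.18,-50.72,12.68,-81.47,9.98,-165.26]);hi=np.array([178.18,133.34,142.11,261.47,163.14,165.26])
def ik(p,R,q0,d1=.1338,m=5):
    def r(q):
        P,T=fk(q,d1); return np.r_[(P-p)*10,(T-R).ravel()]
    s=ls(r,np.clip(q0,lo+m,hi-m),bounds=(lo+m,hi-m)); return s.x,s.cost
E
python3 - <<'E'
from kin import *
np.set_printoptions(precision=3,suppress=True)
print(fk([-23.03,40.3403,73.1078,.6697,66.604,-4.0599]))
print("obs [.6254,-.1347,.01] R row3 .0108 0 -1; zcol .0034 .0102")
for d1 in(.1338,.2,.25):
 for phi in(-60,-30,-15,0,15,30,45,60,90):
  a=np.radians(phi); R=np.array([[0,-np.sin(a),np.cos(a)],[0,np.cos(a),np.sin(a)],[-1,0,0.]])
  for pos in((.6,-.1,.35),(.7,-.1,.4),(.75,-.1,.5),(.55,0.1,.35)):
    best=min((ik(np.array(pos),R,q0,d1) for q0 in([-19,20,60,0,60,-90],[-19,20,90,60,60,-120],[-40,20,90,60,90,-100])),key=lambda s:s[1])
    if best[1]<1e-5: print(d1,phi,pos,best[0])
E
```

```text
(array([ 0.625, -0.135,  0.01 ]), array([[ 0.329,  0.944,  0.003],
       [ 0.944, -0.329,  0.01 ],
       [ 0.011, -0.   , -1.   ]]))
obs [.6254,-.1347,.01] R row3 .0108 0 -1; zcol .0034 .0102
```

```bash
cat > s.py <<'E'
from kin import *
np.set_printoptions(precision=1,suppress=True)
rng=np.random.default_rng(0)
for d1 in(.15,.2):
 for phi in(-120,-90,-60,-30,0,30,60,90,120):
  a=np.radians(phi); R=np.array([[0,-np.sin(a),np.cos(a)],[0,np.cos(a),np.sin(a)],[-1,0,0.]])
  for pos in((.6,-.1,.35),(.5,-.2,.35),(.75,-.1,.5),(.55,0.1,.4),(.8,-.1,.6)):
    sols=[]
    for k in range(12):
        q,c=ik(np.array(pos),R,np.r_[rng.uniform(-60,60),rng.uniform(0,60),rng.uniform(20,120),rng.uniform(-70,250),rng.uniform(20,150),rng.uniform(-160,160)],d1,3)
        if c<1e-6 and not any(np.abs(q-s).max()<1 for s in sols): sols.append(q)
    for q in sols: print(d1,phi,pos,q)
E
timeout 500 python3 s.py
```

```text
0.15 -60 (0.6, -0.1, 0.35) [  7.1  25.5  99.3 256.4  71.3  37.1]
0.15 -60 (0.5, -0.2, 0.35) [ -7.6  15.9 117.8 242.   63.8  50.3]
0.15 -30 (0.6, -0.1, 0.35) [-10.7  14.4 120.3 206.4  47.9  71.6]
0.15 -30 (0.5, -0.2, 0.35) [-41.2   5.5 134.4 165.5  50.8  99.3]
0.15 -30 (0.75, -0.1, 0.5) [ -7.3  15.2  85.8 245.4  25.1  26.8]
0.15 -30 (0.55, 0.1, 0.4) [ 24.8  12.6 109.6 249.4  60.8  37.6]
0.15 -30 (0.8, -0.1, 0.6) [ -6.6  17.   66.7 -75.7  24.2 -15.6]
0.15 0 (0.6, -0.1, 0.35) [-42.3  12.  124.6 128.6  59.4 122.5]
0.15 0 (0.5, -0.2, 0.35) [-72.9   9.4 128.7 102.9  78.7 130.6]
0.15 0 (0.75, -0.1, 0.5) [-28.2  11.8  90.6 111.8  30.6 155.1]
0.15 0 (0.55, 0.1, 0.4) [ -4.4   0.  125.4 172.5  35.6  96.1]
0.15 30 (0.6, -0.1, 0.35) [-54.6  21.  108.2  93.4  85.9 140.7]
0.15 30 (0.5, -0.2, 0.35) [-73.7  21.6 107.1  81.3 100.7 140.5]
0.15 30 (0.55, 0.1, 0.4) [-36.3   3.2 122.  104.2  70.8 142.4]
0.15 60 (0.6, -0.1, 0.35) [-51.9  33.6  82.6  80.  109.5 152.1]
0.15 60 (0.5, -0.2, 0.35) [-65.7  34.   81.7  72.7 121.7 149.3]
0.15 60 (0.55, 0.1, 0.4) [-39.7  17.2 102.5  85.2  98.4 150. ]
0.15 60 (0.8, 
[... 687 characters left out ...]
1 114. ]
0.2 0 (0.75, -0.1, 0.5) [-31.8  10.1 102.2 121.6  38.2 142. ]
0.2 0 (0.55, 0.1, 0.4) [ -5.6   3.3 137.3 172.8  50.8  94.6]
0.2 30 (0.6, -0.1, 0.35) [-62.   25.8 113.8  88.5  91.3 130.4]
0.2 30 (0.5, -0.2, 0.35) [-80.4  27.2 110.1  74.7 103.7 130.8]
0.2 30 (0.55, 0.1, 0.4) [-47.8   7.2 132.1  99.3  82.1 130.1]
0.2 60 (0.6, -0.1, 0.35) [-56.4  38.3  83.3  75.4 112.3 145.5]
0.2 60 (0.5, -0.2, 0.35) [-69.6  39.5  80.4  67.6 123.5 143.2]
0.2 60 (0.55, 0.1, 0.4) [-46.5  21.8 106.7  79.6 102.9 140.4]
0.2 60 (0.8, -0.1, 0.6) [ -43.1   43.5   28.5   94.1  102.4 -161.5]
0.2 90 (0.5, -0.2, 0.35) [-57.5  52.5  50.2  71.  145.3 157.3]
0.2 90 (0.55, 0.1, 0.4) [-36.9  36.3  77.   73.5 123.4 151.8]
```

The model fits the arm well. Lifting first.

```bash
python3 -m pendant '[20,0,0,-0.4,0,0,0, 20,0,0,-0.7,0,0,0, 20,0,0,-0.7,0,0,0, 20,0,0,-0.7,0,0,0, 20,0,0,-0.7,0,0,0, 20,0,0,-0.7,0,0,0, 20,0,0,-0.7,0,0,0, 20,0,0,-0.7,0,0,0, 20,0,0,-0.3,0,0,0, 20,0,0,0,0,0,0, 20,0,0,0,0,0,0]' 120; python3 st.py
cat > path.py <<'E'
import sys; from kin import *; from rig import *
np.set_printoptions(precision=2,suppress=True,linewidth=150)
phi,x,y,z,d1,n=[float(a) for a in sys.argv[1:7]]; n=int(n)
a=np.radians(phi); R=np.array([[0,-np.sin(a),np.cos(a)],[0,np.cos(a),np.sin(a)],[-1,0,0.]])
s=observe(); q0=s["q"]
best=None
for g in([-50,20,105,93,86,141],q0):
    q,c=ik(np.array([x,y,z]),R,np.array(g),d1,3)
    if best is None or c<best[1]: best=(q,c)
qf=best[0]; print("goal",qf,best[1])
p,T=s["position"],s["tool_rot"]
for k in range(1,n+1):
    P,N=fk(q0+(qf-q0)*k/n,d1); d=T.T@(P-p)/.05; w=np.degrees(Ro.from_matrix(T.T@N).as_rotvec())/8
    print(k,"[20,"+",".join("%.2f"%v for v in np.r_[d,w])+"]","P",P,"tz",N[:,2],"%.1f"%(np.linalg.norm(w)*8)); p,T=P,N
E
python3 path.py 45 .58 -.05 .38 .16 30
```

```text
time_s: 22.95
position: [0.6393, -0.0967, 0.2886]
tool_rot: [[0.332, 0.943, -0.001], [0.943, -0.332, 0.0], [-0.0, -0.002, -1.0]]
ft_force: [1.2, 0.1, -2.6]
grip_width: 0.0301
t 22.95 q [-19.0757  30.2711  44.9266  -0.0025 104.8894   0.2915] p [ 0.6393 -0.0967  0.2886] F [ 1.2212  0.0827 -2.6248] w 0.03006978529766075 h 70.63218087093766
[[ 0.3316  0.9434 -0.0015]
 [ 0.9434 -0.3316  0.0005]
 [-0.0001 -0.0015 -1.    ]]
goal [-53.87  21.53 102.02  85.07  97.38 146.14] 1.5036789205565626e-30
1 [20,0.06,-0.16,0.17,0.18,0.34,0.67] P [ 0.63 -0.09  0.28] tz [-0.01  0.05 -1.  ] 6.2
2 [20,0.04,-0.16,0.16,0.20,0.33,0.68] P [ 0.63 -0.09  0.27] tz [-0.01  0.11 -0.99] 6.2
3 [20,0.03,-0.16,0.14,0.22,0.32,0.69] P [ 0.62 -0.08  0.27] tz [-0.01  0.16 -0.99] 6.3
4 [20,0.02,-0.16,0.13,0.24,0.31,0.70] P [ 0.61 -0.07  0.26] tz [-0.01  0.21 -0.98] 6.4
5 [20,0.00,-0.16,0.12,0.26,0.29,0.71] P [ 0.61 -0.07  0.26] tz [-0.01  0.27 -0.96] 6.5
6 [20,-0.01,-0.16,0.11,0.28,0.28,0.72] P [ 0.6  -0.06  0.25] tz [-0.01  0.32 -0.95] 6.5
7 [20,-0.02,-0.15,0.09,0.30,0.26,0.72] P [ 0.6  -0.05  0.25] tz [-0.    0.37 -0.93] 
[... 1360 characters left out ...]
44,-0.09,0.78] P [ 0.57 -0.    0.32] tz [ 0.43  0.84 -0.32] 7.2
24 [20,-0.07,-0.14,-0.11,0.43,-0.12,0.78] P [ 0.57 -0.01  0.33] tz [ 0.47  0.84 -0.28] 7.2
25 [20,-0.08,-0.14,-0.11,0.43,-0.15,0.78] P [ 0.58 -0.01  0.34] tz [ 0.51  0.83 -0.23] 7.2
26 [20,-0.09,-0.15,-0.12,0.42,-0.17,0.77] P [ 0.58 -0.02  0.35] tz [ 0.55  0.81 -0.18] 7.2
27 [20,-0.10,-0.15,-0.13,0.42,-0.20,0.77] P [ 0.58 -0.02  0.35] tz [ 0.59  0.79 -0.13] 7.2
28 [20,-0.12,-0.15,-0.14,0.40,-0.23,0.77] P [ 0.58 -0.03  0.36] tz [ 0.63  0.77 -0.09] 7.2
29 [20,-0.13,-0.15,-0.15,0.39,-0.26,0.77] P [ 0.58 -0.04  0.37] tz [ 0.67  0.74 -0.04] 7.2
30 [20,-0.15,-0.15,-0.15,0.38,-0.29,0.76] P [ 0.58 -0.05  0.38] tz [ 0.71  0.71 -0.  ] 7.2
```

```bash
python3 -m pendant '[20,0.05,-0.16,0.16,0.18,0.34,0.67, 20,0.04,-0.16,0.16,0.2,0.33,0.68, 20,0.03,-0.16,0.14,0.22,0.32,0.69, 20,0.02,-0.16,0.13,0.24,0.31,0.7, 20,0,-0.16,0.12,0.26,0.29,0.7, 20,0,-0.16,0.1,0.28,0.28,0.72, 20,-0.02,-0.15,0.1,0.3,0.26,0.72, 20,-0.02,-0.15,0.08,0.3,0.25,0.73, 20,-0.03,-0.14,0.07,0.33,0.23,0.74, 20,-0.04,-0.14,0.05,0.34,0.2,0.75, 20,-0.04,-0.13,0.04,0.36,0.2,0.75, 20,0,0,0,0,0,0]'; python3 st.py; python3 - <<'E'
from kin import *; from rig import *
s=observe()
for d in(.1,.134,.16,.2,.25): print(d,fk(s["q"],d)[0]-s["position"],np.abs(fk(s["q"],d)[1]-s["tool_rot"]).max())
E
```

```text
time_s: 24.15
position: [0.5795, -0.0276, 0.2486]
tool_rot: [[0.989, 0.135, 0.054], [0.081, -0.822, 0.563], [0.121, -0.553, -0.825]]
ft_force: [-0.5, -0.7, -1.8]
grip_width: 0.03
t 24.15 q [-30.3734  26.3634  66.292   31.5952 101.4984  55.3517] p [ 0.5795 -0.0276  0.2486] F [-0.5163 -0.7212 -1.8159] w 0.02997353147138641 h 4.682524425903139
[[ 0.9894  0.1348  0.0544]
 [ 0.081  -0.8224  0.5632]
 [ 0.1207 -0.5528 -0.8245]]
0.1 [-0.00163512 -0.01690618 -0.0052829 ] 7.494005416219807e-16
0.134 [0.00021568 0.00224169 0.00068259] 7.494005416219807e-16
0.16 [0.00163099 0.01688417 0.00524443] 7.494005416219807e-16
0.2 [0.00380839 0.03941108 0.01226266] 7.494005416219807e-16
0.25 [0.00653015 0.0675697  0.02103544] 7.494005416219807e-16
```

```bash
python3 path.py 45 .58 -.05 .38 .13 20
```

```text
goal [-49.94  19.25  99.08  87.65  94.35 151.58] 4.014952929810639e-26
1 [20,-0.02,-0.12,0.01,0.34,0.19,0.72] P [ 0.58 -0.02  0.25] tz [ 0.08  0.6  -0.79] 6.5
2 [20,-0.03,-0.12,0.00,0.35,0.17,0.72] P [ 0.58 -0.02  0.25] tz [ 0.1   0.64 -0.76] 6.6
3 [20,-0.03,-0.11,-0.01,0.36,0.15,0.73] P [ 0.57 -0.01  0.26] tz [ 0.13  0.67 -0.73] 6.6
4 [20,-0.03,-0.11,-0.02,0.37,0.13,0.73] P [ 0.57 -0.01  0.26] tz [ 0.15  0.71 -0.69] 6.6
5 [20,-0.03,-0.11,-0.03,0.38,0.10,0.73] P [ 0.57 -0.01  0.27] tz [ 0.18  0.73 -0.65] 6.7
6 [20,-0.04,-0.11,-0.04,0.39,0.08,0.74] P [ 0.57 -0.    0.27] tz [ 0.21  0.76 -0.62] 6.7
7 [20,-0.04,-0.11,-0.05,0.40,0.06,0.74] P [ 0.57 -0.    0.28] tz [ 0.24  0.78 -0.57] 6.7
8 [20,-0.04,-0.11,-0.05,0.40,0.03,0.74] P [ 0.57 -0.    0.29] tz [ 0.28  0.8  -0.53] 6.8
9 [20,-0.05,-0.11,-0.06,0.41,0.01,0.74] P [ 0.57 -0.    0.29] tz [ 0.31  0.81 -0.49] 6.8
10 [20,-0.05,-0.12,-0.07,0.41,-0.02,0.74] P [ 0.57 -0.    0.3 ] tz [ 0.35  0.83 -0.45] 6.8
11 [20,-0.06,-0.12,-0.08,0.41,-0.04,0.74] P [ 0.58 -0.    0.31] tz [ 0.38  0.83 -0.4 ] 6.8
12 [20,-0.06,-0.12,-0.09,0.41,-0.07,0.75] P [ 0.58 -0.    0.32] tz [ 0.42  0.83 -0.36] 6.8
13 [20,-0.07,-0.12,-0.09,0.41,-0.10,0.75] P [ 0.58 -0.01  0.32] tz [ 0.46  0.83 -0.31] 6.8
14 [20,-0.07,-0.12,-0.10,0.40,-0.12,0.75] P [ 0.58 -0.01  0.33] tz [ 0.49  0.83 -0.27] 6.9
15 [20,-0.08,-0.13,-0.11,0.40,-0.15,0.74] P [ 0.58 -0.01  0.34] tz [ 0.53  0.82 -0.22] 6.9
16 [20,-0.09,-0.13,-0.12,0.39,-0.18,0.74] P [ 0.58 -0.02  0.35] tz [ 0.57  0.8  -0.17] 6.9
17 [20,-0.10,-0.13,-0.12,0.38,-0.21,0.74] P [ 0.58 -0.03  0.36] tz [ 0.6   0.79 -0.13] 6.9
18 [20,-0.11,-0.13,-0.13,0.37,-0.23,0.74] P [ 0.58 -0.03  0.36] tz [ 0.64  0.76 -0.09] 6.9
19 [20,-0.12,-0.13,-0.13,0.35,-0.26,0.74] P [ 0.58 -0.04  0.37] tz [ 0.67  0.74 -0.04] 6.9
20 [20,-0.14,-0.13,-0.14,0.34,-0.29,0.74] P [ 0.58 -0.05  0.38] tz [0.71 0.71 0.  ] 6.9
```

```bash
python3 -m pendant '[20,-0.02,-0.12,0.01,0.34,0.19,0.72, 20,-0.03,-0.12,0,0.35,0.17,0.72, 20,-0.03,-0.11,-0.01,0.36,0.15,0.73, 20,-0.03,-0.11,-0.02,0.37,0.13,0.73, 20,-0.03,-0.11,-0.03,0.38,0.1,0.73, 20,-0.04,-0.11,-0.04,0.39,0.08,0.74, 20,-0.04,-0.11,-0.05,0.4,0.06,0.74, 20,-0.04,-0.11,-0.05,0.4,0.03,0.74, 20,-0.05,-0.11,-0.06,0.41,0.01,0.74, 20,-0.05,-0.12,-0.07,0.41,-0.02,0.74, 20,-0.06,-0.12,-0.08,0.41,-0.04,0.74, 20,-0.06,-0.12,-0.09,0.41,-0.07,0.75]'; python3 path.py 40 .58 -.05 .38 .13 9
```

```text
time_s: 25.35
position: [0.5769, -0.0038, 0.3172]
tool_rot: [[0.513, -0.748, 0.421], [-0.545, 0.095, 0.833], [-0.663, -0.657, -0.359]]
ft_force: [0.2, -0.7, -1.4]
grip_width: 0.0302
goal [-50.1   17.05 102.71  89.95  90.09 150.24] 1.9188120201824994e-26
1 [20,-0.07,-0.11,-0.07,0.42,-0.05,0.67] P [ 0.58 -0.01  0.32] tz [ 0.46  0.83 -0.32] 6.3
2 [20,-0.07,-0.12,-0.08,0.42,-0.08,0.67] P [ 0.58 -0.01  0.33] tz [ 0.5   0.82 -0.27] 6.3
3 [20,-0.07,-0.12,-0.09,0.41,-0.10,0.67] P [ 0.58 -0.01  0.34] tz [ 0.54  0.81 -0.23] 6.4
4 [20,-0.08,-0.12,-0.10,0.41,-0.12,0.67] P [ 0.58 -0.02  0.35] tz [ 0.58  0.79 -0.19] 6.4
5 [20,-0.08,-0.12,-0.10,0.41,-0.14,0.68] P [ 0.58 -0.02  0.35] tz [ 0.62  0.77 -0.15] 6.4
6 [20,-0.09,-0.12,-0.11,0.40,-0.17,0.68] P [ 0.58 -0.03  0.36] tz [ 0.66  0.74 -0.11] 6.4
7 [20,-0.09,-0.12,-0.12,0.39,-0.19,0.68] P [ 0.58 -0.03  0.37] tz [ 0.7   0.71 -0.07] 6.5
8 [20,-0.10,-0.12,-0.12,0.38,-0.22,0.68] P [ 0.58 -0.04  0.37] tz [ 0.73  0.68 -0.04] 6.5
9 [20,-0.11,-0.12,-0.13,0.37,-0.24,0.68] P [ 0.58 -0.05  0.38] tz [0.77 0.64 0.  ] 6.5
```

```bash
python3 -m pendant '[20,-0.07,-0.11,-0.07,0.42,-0.05,0.67, 20,-0.07,-0.12,-0.08,0.42,-0.08,0.67, 20,-0.07,-0.12,-0.09,0.41,-0.1,0.67, 20,-0.08,-0.12,-0.1,0.41,-0.12,0.67, 20,-0.08,-0.12,-0.1,0.41,-0.14,0.68, 20,-0.09,-0.12,-0.11,0.4,-0.17,0.68, 20,-0.09,-0.12,-0.12,0.39,-0.19,0.68, 20,-0.1,-0.12,-0.12,0.38,-0.22,0.68, 20,-0.11,-0.12,-0.13,0.37,-0.24,0.68, 20,0,0,0,0,0,0, 20,0,0,0,0,0,0]'; python3 st.py; python3 - <<'E'
from rig import *; from h import *
R=observe()["tool_rot"]; print("tilt of -x from up deg",np.degrees(np.arccos(-R[2,0])), "turn needed units", np.cross(-R.T@[0,0,0]+[-1.,0,0],R.T@[0,0,1.])*180/np.pi/8)
for n in("scene","top"):
    d=get_image(n); np.savez(f"{n}6.npz",**d); cv2.imwrite(f"pics/{n}6.png",cv2.resize(d["frame"][:,:,::-1],(800,600)))
    p=observe()["position"]-.055*R[:,2]; print(n,proj(d,p)*1.5625,p)
E
```

```text
time_s: 26.45
position: [0.5804, -0.0498, 0.3803]
tool_rot: [[0.003, -0.645, 0.764], [-0.004, 0.764, 0.645], [-1.0, -0.005, -0.001]]
ft_force: [0.4, 0.2, -1.6]
grip_width: 0.0297
t 26.45 q [-50.0363  17.1087 102.5171  89.8557  90.1629 150.0755] p [ 0.5804 -0.0498  0.3803] F [ 0.3606  0.2007 -1.6322] w 0.029731312175735564 h -58.38524226266335
[[ 0.0028 -0.6451  0.7641]
 [-0.0045  0.764   0.6451]
 [-1.     -0.0052 -0.0008]]
tilt of -x from up deg 0.3017831295062389 turn needed units [ 0.         -0.00561617  0.03730231]
scene [410.61435617 148.65375952] [ 0.53848671 -0.0852965   0.3804689 ]
top [453.91024768 277.53007303] [ 0.53854197 -0.08532008  0.38056695]
```

View pics/top6.png

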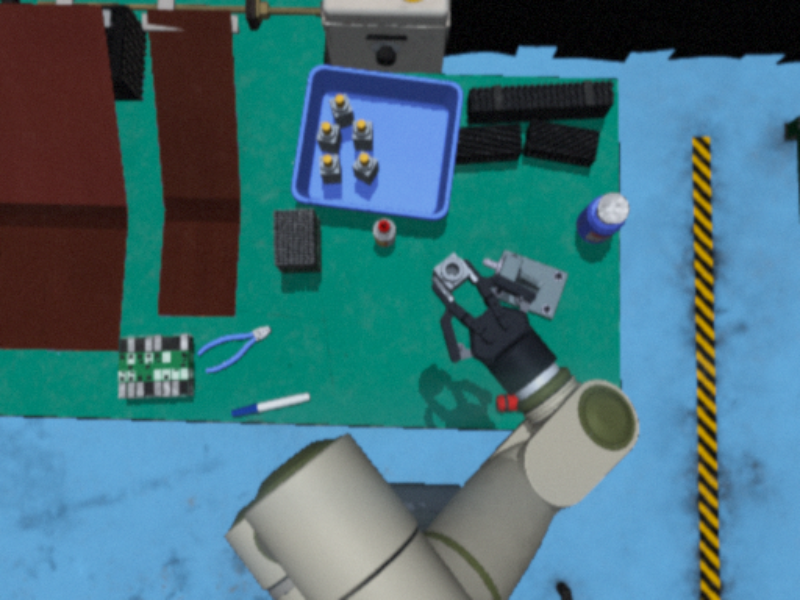

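View pics/scene6.png

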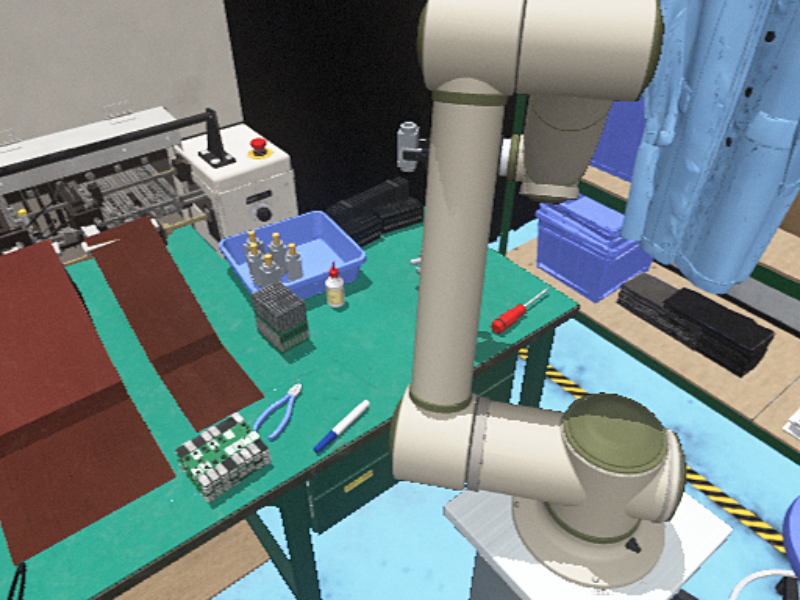

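The top view shows the end and its opening at px (453,268), facing up. The scene view shows the spacer upright at (408,147). Next I'll check the hole depth, how vertical it is, and its height.

```bash
python3 - <<'E'
from h import *
t=np.load("top6.npz"); s=np.load("scene6.npz"); C=cloud(t)
print((C[160:184,278:302,2]*1000).round().astype(int))
d=s; cv2.imwrite("pics/s6z.png",cv2.resize(d["frame"][70:120,235:285,::-1],(500,500),interpolation=2))
C2=cloud(s)[72:118,250:272]; m=(np.abs(C2[...,0]-.54)<.06)&(np.abs(C2[...,1]+.08)<.06)&(C2[...,2]>.3); 
f=s["frame"][72:118,250:272]
for v in range(0,46,2):
    r=m[v]&(f[v].mean(-1)>90); 
    if r.sum()>2: print(72+v,r.sum(),np.where(r)[0][[0,-1]]+250,(C2[v][r].mean(0)*1000).round(1))
E
```

```text
[[   2   -5   -4   -2   -2   -3   -7   -6   -1   -2   -4    2   -3    5
    -3   -2    2   -3   -3   -5    2    2   -3    0]
 [   0    1    0    1    0   -2    1    2   -2   -3    0   -1   -4   -2
    -5   -4    0   -1   -5   -1    3    2   -1   -6]
 [  -5    3   -3    6   -1    4   -1   -3    0    0   -1    2  414   -1
     1    1    5   -1   -1   -2    0   -2   -2    2]
 [  -2    0   -2   -4   -8   -4    0   -3    5    0   -1  417  415  412
    -4    0   -1   -4    1   -1   -7   -1   -4    4]
 [   0    0    0   -4   -2   -5    3   -1   -5  415  416  410  413  415
   414   -1    1    2   -3    0   -1    1    0   -4]
 [  -2    3   -7    1   -3    1   -2   -2  413  414  415  416  412  414
   413  414  392   -2   -4    2    0    3    1    0]
 [  -3    4    1   -3   -1    2   -1  415  423  425  423  420  425  423
   423  414  393  392    0  386  384    3    4    0]
 [  -1   -2   -2    0   -8    2  412  422  422  424  424  424  424  422
   424  424  423  393  386  389  387  387  389   -5]
 [   3   -7    3    1  413  414  423  425  426  423  422  426  426  424
   423  424  422  414  387  
[... 1776 characters left out ...]
[ 384  385  388  389  389  390  391  402  415 1325  414  414  412  403
   384  364   -4    1    4   -3   -1   -1   -2    0]]
78 6 [259 264] [548.8 -88.5 425.2]
80 10 [257 266] [543.8 -84.6 422.3]
82 10 [256 267] [534.1 -77.1 422.1]
84 13 [255 267] [534.8 -75.7 416.6]
86 11 [255 266] [531.2 -71.3 413.5]
88 12 [255 266] [530.7 -70.7 408.2]
90 12 [255 266] [531.2 -71.2 402.2]
92 11 [255 265] [532.4 -70.5 396.2]
94 11 [255 265] [531.  -69.4 391.3]
96 14 [255 269] [523.  -70.7 388.1]
98 3 [255 257] [536.1 -59.8 380.6]
100 3 [255 257] [536.5 -60.1 374.5]
102 5 [255 259] [537.6 -64.4 366.9]
104 11 [255 265] [531.7 -70.2 361.4]
106 11 [255 265] [532.  -70.5 355.2]
108 8 [257 264] [533.7 -73.8 347.4]
```

View pics/s6z.png

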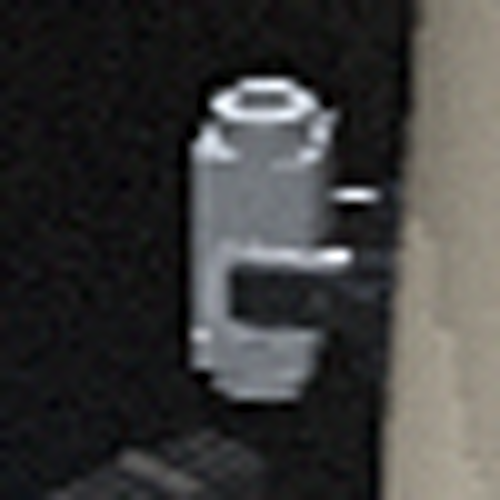

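Face at 424 mm, hole floor at 393 mm: 31 mm deep, so this is the blind hole and it faces up. I'll trim the last 0.3° and check tilt with a plane fit.

```bash
python3 -m pendant '[20,0,0,0,0,0,0.035, 20,0,0,0,0,0,0, 20,0,0,0,0,0,0, 20,0,0,0,0,0,0, 20,0,0,0,0,0,0]' 120; python3 st.py; python3 - <<'E'
from rig import *; from h import *
d=get_image("top"); C=cloud(d)[155:190,270:310].reshape(-1,3)
for a,b,n in((.4185,.430,"face"),(.409,.4182,"step")):
    P=C[(C[:,2]>a)&(C[:,2]<b)]; A=np.c_[P[:,:2]-P[:,:2].mean(0),np.ones(len(P))]
    c=np.linalg.lstsq(A,P[:,2],rcond=None)[0]; print(n,len(P),"tilt deg",np.degrees(c[:2]),c[2])
R=observe()["tool_rot"]; print(np.degrees(np.arccos(-R[2,0])))
b=np.load("top0.npz")
m=cv2.absdiff(d["frame"],b["frame"]).max(-1); cv2.imwrite("pics/top7.png",np.hstack([d["frame"][:,:400,::-1],b["frame"][:,:400,::-1]]))
E
```

```text
time_s: 27.05
position: [0.5804, -0.0501, 0.3808]
tool_rot: [[-0.001, -0.644, 0.765], [0.003, 0.765, 0.644], [-1.0, 0.003, 0.001]]
ft_force: [0.1, 0.1, -1.4]
grip_width: 0.03
t 27.05 q [-50.0719  17.0835 102.5575  89.9814  90.1737 150.5337] p [ 0.5804 -0.0501  0.3808] F [ 0.0645  0.1409 -1.3857] w 0.029985969276451585 h 108.33073912139625
[[-0.001  -0.644   0.7651]
 [ 0.0031  0.765   0.644 ]
 [-1.      0.003   0.0012]]
face 121 tilt deg [0.70361876 1.23084506] 0.42382223336022706
step 129 tilt deg [1.38583789 0.5070688 ] 0.4142312827420691
0.1900972964818737
```

View pics/top7.png

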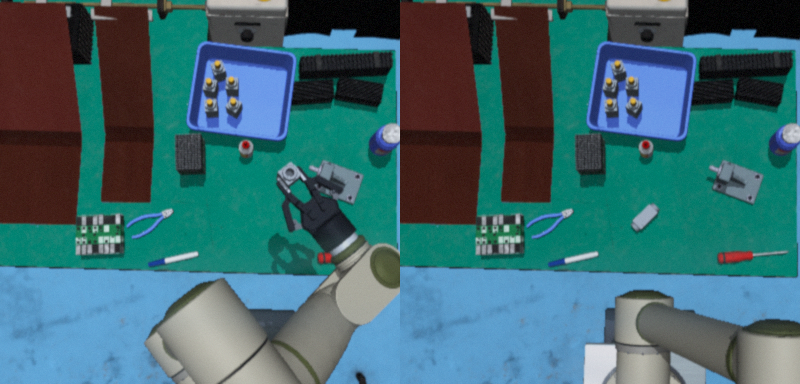

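```bash
python3 - <<'E'
from rig import *; from h import *
F=[get_image("top") for _ in range(10)]
C=np.mean([cloud(d) for d in F],0)[155:190,270:310].reshape(-1,3)
R=observe()["tool_rot"]
for a,b,n in((.4215,.427,"face"),(.411,.4165,"step")):
    P=C[(C[:,2]>a)&(C[:,2]<b)]
    A=np.c_[P[:,:2]-P[:,:2].mean(0),np.ones(len(P))]; c=np.linalg.lstsq(A,P[:,2],rcond=None)[0]
    print(n,len(P),"tilt deg",np.degrees(c[:2]),"along tool z",np.degrees(c[:2]@R[:2,2]),"along y",np.degrees(c[:2]@R[:2,1]),"rms",np.std(A@c-P[:,2]))
B=np.mean([cloud(d) for d in F],0)[210:260,160:270].reshape(-1,3); B=B[np.abs(B[:,2])<.006]; A=np.c_[B[:,:2],np.ones(len(B))]; print("bench tilt",np.degrees(np.linalg.lstsq(A,B[:,2],rcond=None)[0][:2]))
print(observe()["position"],observe()["time_s"])
E
```

```text
face 112 tilt deg [ 0.03641608 -0.2828756 ] along tool z -0.1542939791469651 along y -0.23986903809555665 rms 0.0006527813339358436
step 120 tilt deg [0.28348631 0.09590829] along tool z 0.2786473953062823 along y -0.10917195144627828 rms 0.0007933756232143582
bench tilt [-0.00781036  0.10159505]
[ 0.58036283 -0.05009747  0.38085494] 27.6
```

The averaged tilt is under 0.3°, the lower end is about 34 cm up, and the pose is steady. Handing in.

```bash
python3 -c "
from rig import *
print(close_job())"
```

```text
the job is handed in; nothing more can be done
None
```

The spacer went fully home on the pin by its blind-hole end. It was then drawn off and is now held still with that hole facing straight up. I handed the job in at about 27.6 s of the 72 s allowed.

- **Finding the hole:** before the grasp, the depth image showed the visible end was the 6 mm recess. I gripped the spacer so that the other end faced the pin.
- **Seating:** that end slid about 24 mm along the pin and stopped about 1 mm short of my camera estimate of the shoulder. It did not move under a 33 N push. The arm hid the joint itself, so seating rests on travel and force, not on a view of it.
- **Final checks:**
  - The hole measured 31 mm deep, with its mouth at 424 mm.
  - The lower end is about 34 cm above the bench.
  - The averaged tilt was under 0.3°.
  - The fingers read about 30 mm on the 32 mm bar at the 120 N grip setting.
- **Other objects:** the last top view showed no change in the cutters, marker, pack, bottles or the visible part of the screwdriver. The arm covered the rest of the screwdriver.

**What disagreed:**
- **TCP offset:** the reported TCP lies about 38 mm beyond the real fingertips. Because of that, the first grasp closed just above the spacer without moving it. I measured the offset with a light 12 N touch on clear bench and corrected for it.
- **Tilt reading:** a single-frame fit showed about 1.4° of tilt, but averaging ten frames showed that was noise.

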